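# Rack the drill set-up pieces in reverse order

### The arm

A 6-joint arm with a two-finger parallel gripper is mounted at the origin on the work surface. World frame = base frame: x ahead of the robot, y to its left, z up, the work surface at z = 0. Lengths are in m, angles in rad, forces in N, time in s.
With the tool pointing down it reaches from about 0.4 to 0.825 m from the base axis. Payload 7 kg.
Tool frame: the origin (TCP) lies at the centre of the arm's flange, where the gripper is bolted on; the fingertips stand 178 mm ahead of it and the grasp point (between the pads) lies 159 mm ahead of it; x points along the fingers, z is the direction in which the jaws open and shut, and the axes are right-handed (so a half turn about x gives the same grasp; the last joint's range is limited). The gripper opens to 88 mm and grips with 3 to 60 N. Pads are 19 mm wide; open, the fingers measure 130 mm over their backs; the gripper's body (78 mm by 193 mm) begins 47 mm behind the grasp point.
Start: joints at [1.632, 0.359, 0.012, 0, -1.224, -0.288], TCP at [0.152, 0.658, 0.405] pointing down, gripper open.
Joint ranges: [-3.07, 3.07], [-1.43, 2.12], [-1.02, 1.25], [-3.03, 1.67], [-3.05, -0], [-3.03, 3.03]. Speed limits (rad/s): [2.39, 2.39, 3.01, 3.14, 3.14, 3.14].

### API

Orientations are given as [roll, pitch, yaw] about the fixed x, y, z axes, in that order (R = Rz(yaw) Ry(pitch) Rx(roll)).
In Python, from station import telemetry, optics, job_done, finder gives the robot as it stands.
- The arm moves only by the tool play_rows, never from a script. Its argument "steps" is a list of rows, each an object of numbers: "gripper": the opening, from 0 (shut) to 1 (fully open); "tx", "ty", "tz": the shift along the tool's x, y, z in units of 25 mm (1.0 is 25 mm); "ax", "ay", "az": the turn, a rotation vector about the tool's x, y, z in units of 6 degrees (1.0 is 6 degrees). In form: [{"gripper": .., "tx": .., "ty": .., "tz": .., "ax": .., "ay": .., "az": ..}, ...]. A call has 1 to 20 rows; each row shifts and turns the commanded pose from where the row before left it, along the tool's axes as they then stand; what a row does not reach is not made up. A row lasts 1/12 s, in which the tool goes at most 41.7 mm and 7.16 degrees, less where a joint would pass 70% of its speed; a pose out of reach is approached as far as the arm can. A call is refused whole if a number of a shift passes 1 or a number of a turn 1, either way. A call with a gripper value outside its range is refused whole. The fingers move at their own pace and stop on an object; "newtons" is the grip in N (left out, the last holds). Time passes only in rows, so rows that do not move let the fingers close. It gives the time, the measured TCP pose, the force and the opening at its end, in the units of the state.
- telemetry.get_state(): the state, without advancing time (a new reading comes with each control period).
- optics.grab_frame(name): name is "scene" or "top" or "wrist"; returns the picture (400x640x3 uint8, red, green, blue); there is no depth.
- optics.calibration(name): a dict with "fx", "fy", "cx", "cy" (pixels), "k1" (the pictures are not rectified: a ray, as slopes to the right and down, at radius r is drawn at 1 + k1 r^2 times it, then the intrinsics apply), "T" (4x4, takes a point from camera to world coordinates); the wrist camera has in their place "mount" (4x4, takes a point from camera to tool coordinates, whose origin is the TCP and whose axes are the tool frame's). Camera axes: x right, y down, z forward; pixel columns grow to the right and rows downward; lengths in m; the calibration is good to about 2 mm. A picture is of the moment at which its call begins: read the wrist's pose just before it. calibration takes no time and is no camera call.
- job_done(): hands the job in, once; it reports no verdict.
Trained networks look in the newest picture that a camera, given by its name, has taken for a name from the list of things; names that differ only in an ending like _2 or _b are one class to them, and where a whole thing is asked for, a point or a joint stands for the part that bears it (a point fixed in the world has none). Each returns a list of dicts, best first, with "confidence" (0 to 1); they miss things now and then, are a little off and sometimes report something else, mostly with a low value. They report only what shows in the picture. A call takes as long as a camera call.
- finder.look_for(query, camera): "extent" ([left, top, right, bottom] in pixels, round what is visible of it).
- finder.silhouettes(query, camera): "pixels" (400x640 bool, what is visible of it) and "extent" ([left, top, right, bottom] in pixels, round what is visible of it).
- finder.pinpoint(query, camera): "location" ([row, column] in pixels: a listed point, or the origin of a listed thing).
The state is a dict: "t": time; "q": joint angles; "qd": joint speeds; "joint_efforts": joint torques, N m; "eef_pos": TCP position; "ee_rot": TCP orientation; "force": force on the tool from outside, world axes, zero at the start; "moment": the same for the moment, N m; "width": finger opening in m.
Only numpy, scipy, OpenCV 4.12 (cv2) and the standard library are available. Lean on these libraries where they do the work, as an engineer would, in place of code of your own. Each camera call takes 0.05 s, during which the arm holds its last target.

### The job

Move the four steel set-up pieces from the plywood carrying tray into the empty pockets of the grey rack, one piece to a pocket, in the reverse order: the piece that stands leftmost on the tray as the robot sees it goes into the rightmost pocket, the next one into the pocket beside it, and so on. Set each piece down, do not drop it, and leave all four standing upright on the floors of their pockets.

Things in the scene. Friction and masses are not known exactly. Their poses are not given: they have to be found in the camera images.
- vee_block: vee block, loose: bright steel, 36 x 36 mm, 50 mm tall, 0.36 kg, V groove 16 mm deep in its top, running along its x. Grip its two faces across x, flat and 36 mm apart, whole from the bottom to 34 mm up. Starts upright, underside 12 mm above the table, within 0.15 rad of the tray's axes and 4.5 mm of its pad's centre. Origin: centre of underside, z up.
- step_block: step block, loose: bright steel staircase, 36 mm (x) by 38 mm (y), 0.3 kg, four steps 20, 30, 40, 50 mm tall, rising to its +y. Grip its two flat side faces across x, 36 mm apart, near the middle of y. Starts upright, underside 12 mm above the table, within 0.15 rad of the tray's axes and 4.5 mm of its pad's centre. Origin: centre of underside, z up.
- hex_nut: long hexagon nut, loose: dark steel, 34 mm across flats (flats face its +x and -x; 39 mm across corners, along y), 46 mm tall, 0.25 kg, black bore in the middle of its top. Starts upright, underside 12 mm above the table, within 0.15 rad of the tray's axes and 4.5 mm of its pad's centre. Origin: centre of underside, z up.
- screw_jack: screw jack, loose: dark round body, 30 mm diameter from 13 to 42 mm up (grip here), foot 38 mm diameter below, thin bright screw with a 21 mm round cap above; 56 mm tall, 0.22 kg. Starts upright, underside 12 mm above the table, within 0.15 rad of the tray's axes and 4.5 mm of its pad's centre. Origin: centre of underside, z up.
- tray: carrying tray, fixed: pale plywood, 90 mm (x) by 290 mm (y), 8 mm thick, wire handle 27 mm high across each end. Origin: centre of underside, on the table; y along the row, to the robot's left within 0.15 rad. Places at y = -90, -30, 30, 90 mm, x = 0, each a black pad with a piece on it. Tray and rack lie one behind the other, either one nearer the robot.
- rack: rack, fixed: grey sheet metal, empty, 72 mm (x) by 244 mm (y), four open pockets in a row, 56 mm (y) by 64 mm (x) inside. Origin: centre of underside, on the table; y along the row, to the robot's left within 0.15 rad. Pocket centres at y = -90, -30, 30, 90 mm, x = 0; floors 6 mm, wall tops 16 mm above the table; a flat tab at each end.
- pad_vee_block: black rubber pad, 54 x 54 x 4 mm, fixed on the tray, on which the vee block starts; it stays there, so it shows which place the vee block came from. Origin: centre of its underside, 8 mm above the table; axes as the tray's. The four pads look alike; their order changes from start to start.
- pad_step_block: black rubber pad, 54 x 54 x 4 mm, fixed on the tray, on which the step block starts; it stays there, so it shows which place the step block came from. Origin: centre of its underside, 8 mm above the table; axes as the tray's. The four pads look alike; their order changes from start to start.
- pad_hex_nut: black rubber pad, 54 x 54 x 4 mm, fixed on the tray, on which the hexagon nut starts; it stays there, so it shows which place the hexagon nut came from. Origin: centre of its underside, 8 mm above the table; axes as the tray's. The four pads look alike; their order changes from start to start.
- pad_screw_jack: black rubber pad, 54 x 54 x 4 mm, fixed on the tray, on which the screw jack starts; it stays there, so it shows which place the screw jack came from. Origin: centre of its underside, 8 mm above the table; axes as the tray's. The four pads look alike; their order changes from start to start.

How it is judged:
By the outcome, as a careful person would: the job done as asked, in the order asked, and still so for the second after the job is handed in, with the robot touching nothing.
It also fails if it takes over 96 s, if anything falls off the work surface, if the arm or the gripper's body presses on something with over 40 N, if the wrist force passes 120 N, or if a joint passes its speed limit or range.

## Working session

There is one attempt and no reset: what is moved stays moved. The work goes in short steps, Python scripts to look and compute and a tool call to move; the robot and the scene stay as the last step left them, time stands still between calls to the robot, and variables do not carry over. Pictures are saved under pics/ and viewed, and the job is handed in when it is done.

Besides the shell and the picture viewer there is one more tool, called after "Call:" by a JSON object that holds its "fn" and its "kwargs", one argument or row to a line. play_rows: Moves the arm, as the interface text tells. Its arguments: {"type":"object","properties":{"steps":{"type":"array"},"newtons":{"type":"number"}},"required":["steps"]}

```bash
mkdir -p pics; ls
python3 - <<'E'
from station import telemetry, optics, finder
import cv2,numpy as np
np.set_printoptions(precision=4,suppress=True)
s=telemetry.get_state(); print({k:np.round(v,4).tolist() for k,v in s.items()})
for c in ["scene","top","wrist"]:
    im=optics.grab_frame(c); cv2.imwrite(f"pics/{c}0.png",im[...,::-1]); print(c,optics.calibration(c))
E
```

```text
pics
{'t': 0.0, 'q': [1.6321, 0.3594, 0.011, -0.0003, -1.2241, -0.2882], 'qd': [-0.001, 0.0009, 0.0004, 0.0003, -0.0008, 0.0014], 'joint_efforts': [0.0021, -58.273, 29.3043, 6.9967, 0.0069, -0.0002], 'eef_pos': [0.1517, 0.6575, 0.4037], 'ee_rot': [0.097, 1.5691, -1.7008], 'force': [0.7341, -0.4188, -0.1466], 'moment': [-0.0278, 0.0002, 0.0384], 'width': 0.0876}
scene {'fx': 427.42550086486887, 'fy': 427.42550086486887, 'cx': 324.0178040563904, 'cy': 206.28028998919024, 'k1': -0.10047446185558864, 'T': array([[-0.6309,  0.5605, -0.5365,  0.9422],
       [ 0.7757,  0.4411, -0.4514,  0.3227],
       [-0.0164, -0.7009, -0.7131,  0.599 ],
       [ 0.    ,  0.    ,  0.    ,  1.    ]])}
top {'fx': 390.1855341336084, 'fy': 390.1855341336084, 'cx': 325.35665332056544, 'cy': 195.04069289669366, 'k1': 0.008338061151681767, 'T': array([[-0.0713, -0.9739,  0.2156,  0.4226],
       [-0.9974,  0.0705, -0.0111, -0.01  ],
       [-0.0044, -0.2158, -0.9764,  0.6824],
       [ 0.    ,  0.    ,  0.    ,  1.    ]])}
wrist {'fx': 297.1883318516208, 'fy': 297.1883318516208, 'cx': 316.6664387892756, 'cy': 200.53908487018114, 'k1': -0.022690634493294594, 'mount': array([[-0.0002, -0.2843,  0.9587,  0.0189],
       [-0.0006, -0.9587, -0.2843,  0.077 ],
       [ 1.    , -0.0007,  0.    , -0.0011],
       [ 0.    ,  0.    ,  0.    ,  1.    ]])}
```

View pics/scene0.png

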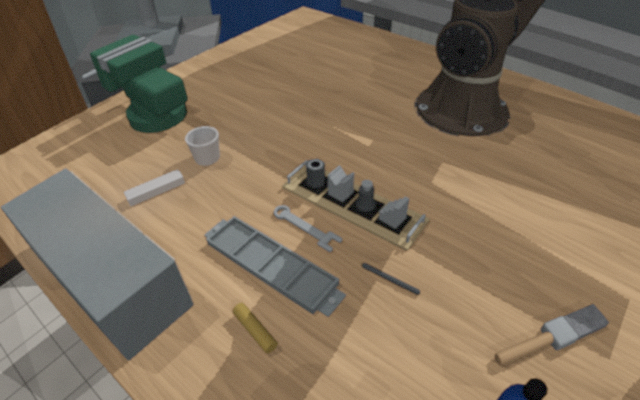

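View pics/top0.png

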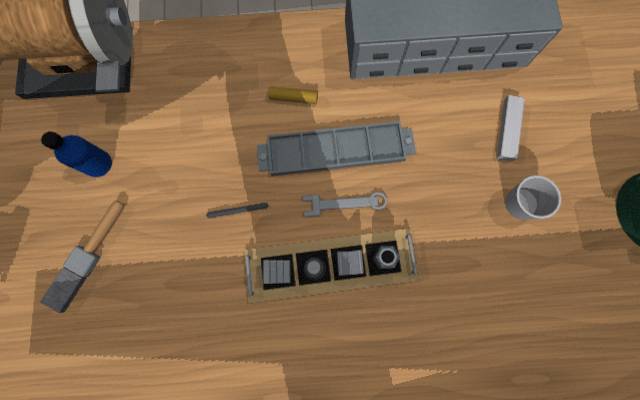

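View pics/wrist0.png

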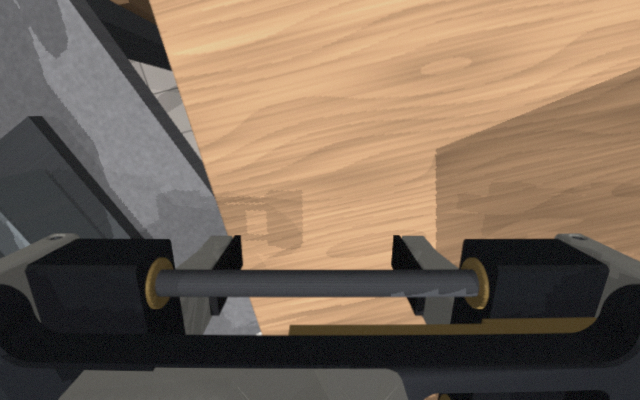

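```bash
cat > h.py <<'E'
import numpy as np, cv2
from scipy.spatial.transform import Rotation as R
from station import telemetry, optics, finder
np.set_printoptions(precision=4,suppress=True)
def camT(c):
    k=optics.calibration(c)
    if c!="wrist": return k,np.array(k["T"])
    s=telemetry.get_state(); T=np.eye(4); T[:3,:3]=R.from_euler('xyz',s["ee_rot"]).as_matrix(); T[:3,3]=s["eef_pos"]
    return k,T@np.array(k["mount"])
def px2w(k,T,uv,z):
    uv=np.atleast_2d(np.asarray(uv,float))
    d=(uv-[k["cx"],k["cy"]])/[k["fx"],k["fy"]]
    x=d.copy()
    for _ in range(10): x=d/(1+k["k1"]*(x**2).sum(1,keepdims=True))
    r=np.c_[x,np.ones(len(x))]@T[:3,:3].T
    return (T[:3,3]+r*((z-T[2,3])/r[:,2])[:,None])
def w2px(k,T,P):
    P=np.atleast_2d(P); c=(P-T[:3,3])@T[:3,:3]; x=c[:,:2]/c[:,2:]
    x=x*(1+k["k1"]*(x**2).sum(1,keepdims=True)); return x*[k["fx"],k["fy"]]+[k["cx"],k["cy"]]
def box(o,yaw,pts):
    pts=np.atleast_2d(pts).astype(float); c,s=np.cos(yaw),np.sin(yaw)
    return pts@np.array([[c,s,0],[-s,c,0],[0,0,1]])+np.r_[o,0]
E
python3 - <<'E'
from h import *
for c in ["top","scene"]:
    im=optics.grab_frame(c)
    k,T=camT(c)
    for n in ["vee_block","step_block","hex_nut","screw_jack","tray","rack","pad_vee_block"]:
        r=finder.pinpoint(n,c)[:2]; 
        z={"tray":0,"rack":0,"pad_vee_block":.008}.get(n,.012)
        for a in r: print(c,n,round(a["confidence"],2),np.round(a["location"],1),px2w(k,T,a["location"][::-1],z)[0])
k,T=camT("top"); 
for n in ["tray","rack"]:
    m=finder.silhouettes(n,"top")[0]; ys,xs=np.nonzero(m["pixels"]); print(n,m["confidence"],cv2.minAreaRect(np.c_[xs,ys].astype(np.float32)))
im=cv2.imread("pics/top0.png"); cv2.imwrite("pics/top0z.png",cv2.resize(im[115:310,235:430],None,fx=4,fy=3.07*1.0 if 0 else 3.0,interpolation=cv2.INTER_CUBIC))
im=cv2.imread("pics/scene0.png"); cv2.imwrite("pics/scene0z.png",cv2.resize(im[145:315,195:435],None,fx=3.3,fy=3.3,interpolation=cv2.INTER_CUBIC))
E
```

```text
top vee_block 0.59 [262.2 344.2] [ 0.4521 -0.0411  0.012 ]
top vee_block 0.5 [258.7 380.5] [ 0.4535 -0.103   0.012 ]
top step_block 0.55 [256.4 379.7] [ 0.4575 -0.1021  0.012 ]
top hex_nut 0.71 [266.1 311. ] [0.4496 0.0154 0.012 ]
top hex_nut 0.67 [256.7 379. ] [ 0.4571 -0.1008  0.012 ]
top screw_jack 0.92 [267.8 313. ] [0.4466 0.0122 0.012 ]
top tray 0.77 [263.5 333.1] [ 0.4518 -0.0224  0.    ]
top rack 0.95 [147.4 337.4] [ 0.6613 -0.0462  0.    ]
top pad_vee_block 0.72 [263.5 347.5] [ 0.4497 -0.0467  0.008 ]
scene vee_block 0.63 [191.9 341.6] [ 0.4478 -0.0467  0.012 ]
scene step_block 0.68 [219.4 391.6] [0.4491 0.072  0.012 ]
scene hex_nut 0.84 [182.3 314.2] [ 0.4597 -0.1079  0.012 ]
scene screw_jack 0.81 [205.2 365.8] [0.4484 0.0126 0.012 ]
scene tray 0.89 [204.3 352.9] [ 0.452  -0.0152  0.    ]
scene tray 0.53 [218.5 391.7] [0.4369 0.0657 0.    ]
scene rack 0.83 [264.6 266.9] [ 0.6637 -0.0448  0.    ]
scene pad_vee_block 0.56 [194.1 338. ] [ 0.4539 -0.051   0.008 ]
scene pad_vee_block 0.48 [204.3 363.4] [0.4459 0.0054 0.008 ]
tray 0.83 ((330.1448974609375, 264.95550537109375), (55.768314361572266, 171.90692138671875), 82.93739318847656)
rack 0.55 ((335.2918701171875, 148.45614624023438), (40.73347091674805, 157.80079650878906), 83.46337127685547)
```

View pics/top0z.png

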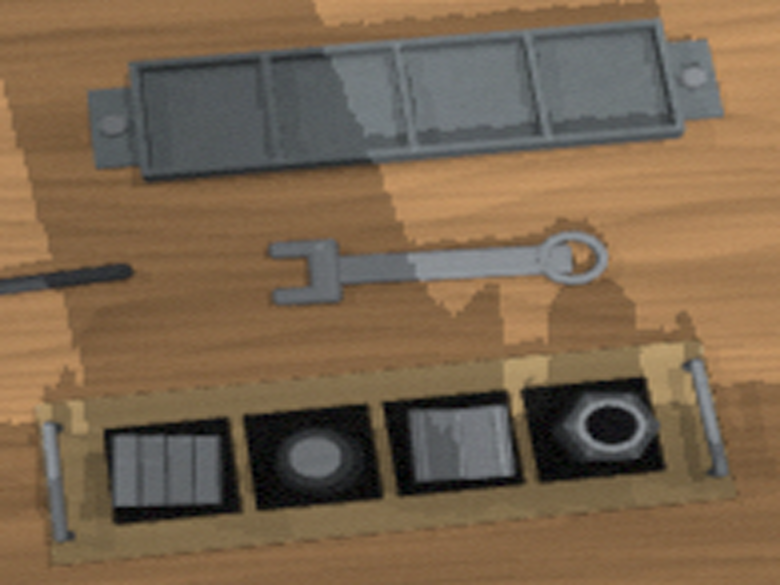

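View pics/scene0z.png

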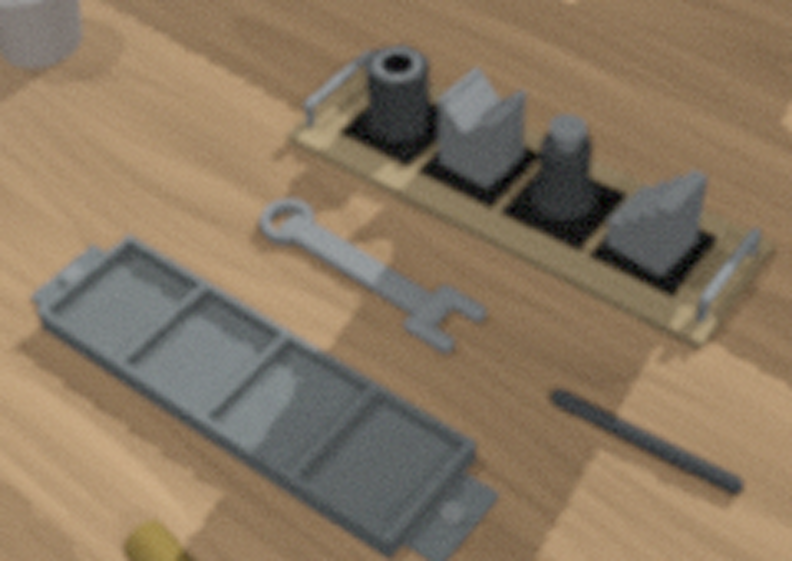

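```bash
cat > fit.py <<'E'
from h import *
from scipy.optimize import least_squares
def fit(obs,x0):
    def f(p): return np.concatenate([(w2px(*camT(c),box(p[:2],p[2],L))-uv).ravel() for c,L,uv in obs])
    r=least_squares(f,x0,x_scale=[.01,.01,.1]); return r.x,r.fun.reshape(-1,2)
t=lambda a:np.array(a)/[4,3]+[235,115]-[.375,.333]
s=lambda a:np.array(a)/3.3+[195,145]-.35
tr=[("top",[[.045,.145,.008],[-.045,.145,.008],[-.045,-.145,.008],[.045,-.145,.008]],t([(40,405),(52,565),(735,493),(700,343)])),
 ("scene",[[.045,-.145,.008],[.045,.145,.008],[-.045,.145,.008]],s([(300,135),(705,337),(775,245)]))]
ra=[("top",[[.036,.122,.016],[.036,-.122,.016],[-.036,-.122,.016],[-.036,.122,.016]],t([(130,65),(660,20),(683,132),(145,178)])),
 ("scene",[[-.036,-.122,.016],[-.036,.122,.016],[.036,.122,.016],[.036,-.122,.016]],s([(128,240),(473,447),(393,547),(42,308)]))]
for n,o,x0 in [("tray",tr,[.45,-.02,0]),("rack",ra,[.66,-.045,0])]:
    for sel in (o,o[:1],o[1:]):
        p,res=fit(sel,x0); print(n,p,np.abs(res).max())
        if sel is o: print(np.round(res,1).tolist())
    p,_=fit(o,x0)
    for y in (.09,.03,-.03,-.09): print(y,box(p[:2],p[2],[0,y,0])[0])
# tops of pieces
k,T=camT("top")
print("step top edges", px2w(k,T,t([(220,437),(223,505)]),.062).tolist(), px2w(k,T,t([(113,433),(116,505)]),.032).tolist())
print("jack cap",px2w(k,T,t([(315,457)]),.068))
print("vee",px2w(k,T,t([(410,410),(505,405),(517,475),(415,482)]),.062))
print("hex",px2w(k,T,t([(610,424)]),.058))
k,T=camT("scene")
print("jack cap",px2w(k,T,s([(569,129)]),.068), "hex",px2w(k,T,s([(398,65)]),.058))
E
python3 fit.py
```

```text
tray [ 0.4493 -0.0167  0.0554] 3.6803844283395506
[[-1.8, -0.1], [-0.5, 0.4], [0.3, 1.9], [-0.2, -0.8], [-3.7, -1.1], [-0.4, 1.3], [0.9, -1.3]]
tray [ 0.4499 -0.0176  0.0574] 1.34589070640871
tray [ 0.4475 -0.0152  0.0444] 2.2430671556339803
0.09 [0.4443 0.0732 0.    ]
0.03 [0.4476 0.0133 0.    ]
-0.03 [ 0.4509 -0.0466  0.    ]
-0.09 [ 0.4542 -0.1065  0.    ]
rack [ 0.6575 -0.0418  0.041 ] 2.3611123878023648
[[-1.0, -1.3], [-0.1, -0.7], [0.3, -0.5], [-1.5, -0.9], [0.9, -2.4], [1.6, -1.8], [-1.0, -1.2], [-1.3, 0.5]]
rack [ 0.656  -0.0428  0.0458] 0.9598728519158612
rack [ 0.6593 -0.0403  0.0382] 1.629879984556851
0.09 [0.6538 0.0481 0.    ]
0.03 [ 0.6563 -0.0119  0.    ]
-0.03 [ 0.6588 -0.0718  0.    ]
-0.09 [ 0.6612 -0.1318  0.    ]
step top edges [[0.4589063035505673, 0.04643494611213361, 0.061999999999999944], [0.42415831070112786, 0.04705323537027048, 0.061999999999999944]] [[0.4659950121773723, 0.09302974536124792, 0.03200000000000003], [0.4273524998993357, 0.09321142390696611, 0.03200000000000003]]
jack cap [[0.4457 0.0097 0.068 ]]
vee [[ 0.4675 -0.0291  0.062 ]
 [ 0.4675 -0.0667  0.062 ]
 [ 0.4312 -0.068   0.062 ]
 [ 0.4304 -0.0281  0.062 ]]
hex [[ 0.4549 -0.1075  0.058 ]]
jack cap [[0.4488 0.0121 0.068 ]] hex [[ 0.4561 -0.1063  0.058 ]]
```

```bash
cat > plan.py <<'E'
import sys
from h import *
# usage: plan.py x y z yaw  -> target TCP, tool x down, tool z along world angle yaw (or yaw+pi)
def delta(x,y,z,yaw):
    s=telemetry.get_state(); M=R.from_euler('xyz',s["ee_rot"]).as_matrix()
    d=M.T@(np.array([x,y,z])-s["eef_pos"])
    out=[]
    for f in (0,np.pi):
        zz=np.array([np.cos(yaw+f),np.sin(yaw+f),0]); xx=np.array([0,0,-1.]); G=np.c_[xx,np.cross(zz,xx),zz]
        out.append(R.from_matrix(M.T@G).as_rotvec()/np.radians(6))
    print("q",s["q"],"t",s["t"],"F",s["force"],"w",s["width"]);print("pos",s["eef_pos"],"\n",M)
    print("shift units",d/.025,"turn",out[0],"| alt",out[1])
if __name__=="__main__": delta(*map(float,sys.argv[1:5]))
E
python3 plan.py .447 .075 .4 0.05
python3 - <<'E'
from h import *
k,T=camT("top"); t=lambda a:np.array(a)/[4,3]+[235,115]-[.375,.333]
print(px2w(k,T,t([(113,433),(116,505)]),.062),px2w(k,T,t([(220,437),(223,505)]),.032))
E
```

```text
q [ 1.6321  0.3586  0.0119  0.     -1.224  -0.2881] t 1.05 F [ 0.9693 -0.9403  0.0237] w 0.08776000377651239
pos [0.1518 0.6577 0.4047] 
 [[ 0.      0.9744 -0.2249]
 [ 0.     -0.2249 -0.9744]
 [-1.      0.     -0.0001]]
shift units [ 0.1858 16.746  20.0559] turn [-17.6432  -0.0002  -0.0005] | alt [12.3568 -0.0005  0.0002]
[[0.464  0.0883 0.062 ]
 [0.4271 0.0885 0.062 ]] [[0.4607 0.0492 0.032 ]
 [0.4242 0.0498 0.032 ]]
```

Call:
{"fn": "play_rows", "kwargs": {
  "steps": [
    {"ty":0.84,"tz":1},
    {"ty":0.84,"tz":1},
    {"ty":0.84,"tz":1},
    {"ty":0.84,"tz":1},
    {"ty":0.84,"tz":1},
    {"ty":0.84,"tz":1},
    {"ty":0.84,"tz":1},
    {"ty":0.84,"tz":1},
    {"ty":0.84,"tz":1},
    {"ty":0.84,"tz":1},
    {"ty":0.84,"tz":1},
    {"ty":0.84,"tz":1},
    {"ty":0.84,"tz":1},
    {"ty":0.84,"tz":1},
    {"ty":0.84,"tz":1},
    {"ty":0.84,"tz":1},
    {"ty":0.84,"tz":1},
    {"ty":0.84,"tz":1},
    {"ty":0.84,"tz":1},
    {"ty":0.84,"tz":1}
  ],
  "newtons": 30
}}

```text
invalid input
```

Call:
{"fn": "play_rows", "kwargs": {
  "steps": [
    {"ax":1},
    {"ax":1},
    {"ax":1},
    {"ax":1},
    {"ax":1},
    {"ax":1},
    {"ax":1},
    {"ax":1},
    {"ax":1},
    {"ax":1},
    {"ax":1},
    {"ax":1},
    {"ax":0.8},
    {},
    {}
  ]
}}

```text
invalid input
```

```bash
python3 plan.py .444 .069 .217 -0.03
python3 - <<'E'
from h import *
cv2.imwrite("pics/w1.png",optics.grab_frame("wrist")[...,::-1])
E
```

```text
q [ 1.6321  0.3586  0.0119  0.     -1.224  -0.2881] t 1.05 F [ 0.9693 -0.9403  0.0237] w 0.08776000377651239
pos [0.1518 0.6577 0.4047] 
 [[ 0.      0.9744 -0.2249]
 [ 0.     -0.2249 -0.9744]
 [-1.      0.     -0.0001]]
shift units [ 7.5058 16.683  20.3171] turn [-16.8793  -0.0003  -0.0005] | alt [13.1207 -0.0005  0.0003]
```

View pics/w1.png

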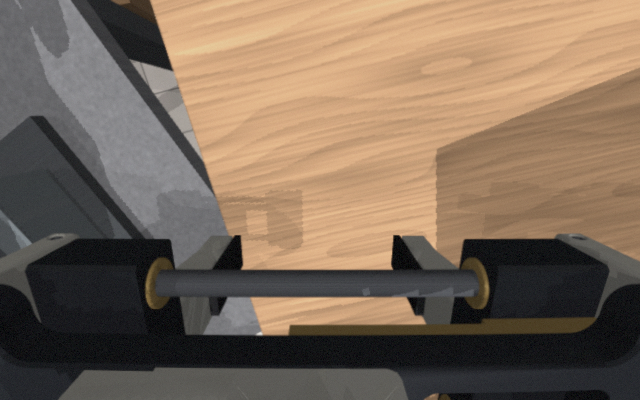

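Call:
{"fn": "play_rows", "kwargs": {
  "steps": [
    {"gripper":1,"tx":0,"ty":0.84,"tz":1,"ax":0,"ay":0,"az":0}
  ],
  "newtons": 30
}}

```text
t: 1.18
eef_pos: [0.1651, 0.6315, 0.4033]
ee_rot: [1.752, 1.57, -0.044]
force: [1.2, 0.2, 0.4]
width: 0.0877
```

Call:
{"fn": "play_rows", "kwargs": {
  "steps": [
    {"gripper":1,"tx":0,"ty":0.84,"tz":1,"ax":0,"ay":0,"az":0},
    {"gripper":1,"tx":0,"ty":0.84,"tz":1,"ax":0,"ay":0,"az":0},
    {"gripper":1,"tx":0,"ty":0.84,"tz":1,"ax":0,"ay":0,"az":0},
    {"gripper":1,"tx":0,"ty":0.84,"tz":1,"ax":0,"ay":0,"az":0},
    {"gripper":1,"tx":0,"ty":0.84,"tz":1,"ax":0,"ay":0,"az":0},
    {"gripper":1,"tx":0,"ty":0.84,"tz":1,"ax":0,"ay":0,"az":0},
    {"gripper":1,"tx":0,"ty":0.84,"tz":1,"ax":0,"ay":0,"az":0},
    {"gripper":1,"tx":0,"ty":0.84,"tz":1,"ax":0,"ay":0,"az":0},
    {"gripper":1,"tx":0,"ty":0.84,"tz":1,"ax":0,"ay":0,"az":0},
    {"gripper":1,"tx":0,"ty":0.84,"tz":1,"ax":0,"ay":0,"az":0},
    {"gripper":1,"tx":0,"ty":0.84,"tz":1,"ax":0,"ay":0,"az":0},
    {"gripper":1,"tx":0,"ty":0.84,"tz":1,"ax":0,"ay":0,"az":0},
    {"gripper":1,"tx":0,"ty":0.84,"tz":1,"ax":0,"ay":0,"az":0},
    {"gripper":1,"tx":0,"ty":0.84,"tz":1,"ax":0,"ay":0,"az":0},
    {"gripper":1,"tx":0,"ty":0.84,"tz":1,"ax":0,"ay":0,"az":0},
    {"gripper":1,"tx":0,"ty":0.84,"tz":1,"ax":0,"ay":0,"az":0},
    {"gripper":1,"tx":0,"ty":0.84,"tz":1,"ax":0,"ay":0,"az":0},
    {"gripper":1,"tx":0,"ty":0.84,"tz":1,"ax":0,"ay":0,"az":0},
    {"gripper":1,"tx":0,"ty":0.84,"tz":1,"ax":0,"ay":0,"az":0}
  ]
}}

```text
t: 2.77
eef_pos: [0.4489, 0.0744, 0.4051]
ee_rot: [2.354, 1.57, 0.557]
force: [-0.2, -0.2, -0.1]
width: 0.0876
```

Call:
{"fn": "play_rows", "kwargs": {
  "steps": [
    {"gripper":1,"tx":0.2,"ty":0,"tz":0,"ax":1,"ay":0,"az":0},
    {"gripper":1,"tx":0.2,"ty":0,"tz":0,"ax":1,"ay":0,"az":0},
    {"gripper":1,"tx":0.2,"ty":0,"tz":0,"ax":1,"ay":0,"az":0},
    {"gripper":1,"tx":0.2,"ty":0,"tz":0,"ax":1,"ay":0,"az":0},
    {"gripper":1,"tx":0.2,"ty":0,"tz":0,"ax":1,"ay":0,"az":0},
    {"gripper":1,"tx":0.2,"ty":0,"tz":0,"ax":1,"ay":0,"az":0},
    {"gripper":1,"tx":0.2,"ty":0,"tz":0,"ax":1,"ay":0,"az":0},
    {"gripper":1,"tx":0.2,"ty":0,"tz":0,"ax":1,"ay":0,"az":0},
    {"gripper":1,"tx":0.2,"ty":0,"tz":0,"ax":1,"ay":0,"az":0},
    {"gripper":1,"tx":0.2,"ty":0,"tz":0,"ax":1,"ay":0,"az":0},
    {"gripper":1,"tx":0.2,"ty":0,"tz":0,"ax":1,"ay":0,"az":0},
    {"gripper":1,"tx":0.2,"ty":0,"tz":0,"ax":1,"ay":0,"az":0},
    {"gripper":1,"tx":0.2,"ty":0,"tz":0,"ax":1,"ay":0,"az":0},
    {"gripper":1,"tx":0,"ty":0,"tz":0,"ax":0,"ay":0,"az":0}
  ]
}}

```text
t: 3.93
eef_pos: [0.4483, 0.0759, 0.339]
ee_rot: [0.401, 1.57, -2.763]
force: [-0.5, 0.7, -0.1]
width: 0.0882
```

```bash
python3 plan.py .444 .069 .208 -0.03
python3 - <<'E'
from h import *
cv2.imwrite("pics/w2.png",optics.grab_frame("wrist")[...,::-1])
E
```

```text
q [ 0.6031  0.0485 -0.5488 -0.0003 -0.9746 -0.6251] t 3.9333 F [-0.5222  0.6684 -0.0679] w 0.088159624050017
pos [0.4483 0.0759 0.339 ] 
 [[-0.0011 -0.0222 -0.9998]
 [-0.0004 -0.9998  0.0222]
 [-1.      0.0005  0.0011]]
shift units [5.2388 0.2772 0.1593] turn [-29.9256   0.007    0.0163] | alt [ 0.0744  0.0104 -0.0045]
```

View pics/w2.png

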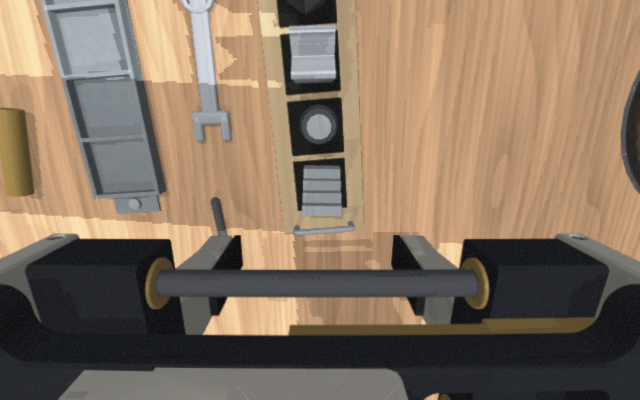

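Run:
```python
from h import *
im=cv2.imread("pics/w2.png"); cv2.imwrite("pics/w2z.png",cv2.resize(im[0:240,250:370],None,fx=5,fy=2.5*1,interpolation=cv2.INTER_CUBIC))
k,T=camT("wrist")
for n in ["vee_block","step_block","screw_jack","hex_nut","tray","rack"]:
    for a in finder.pinpoint(n,"wrist")[:2]: print(n,round(a["confidence"],2),np.round(a["location"],1),px2w(k,T,a["location"][::-1],0 if n in("tray","rack") else .012)[0])
```

```text
vee_block 0.78 [ 63.5 312.3] [ 0.4509 -0.0453  0.012 ]
step_block 0.85 [185.4 322. ] [0.443  0.0747 0.012 ]
step_block 0.44 [128.7 315.3] [0.4491 0.0156 0.012 ]
screw_jack 0.75 [123.2 320.3] [0.444  0.0103 0.012 ]
tray 0.8 [ 95.5 312. ] [ 0.4519 -0.0169  0.    ]
rack 0.97 [ 76.4 106.8] [ 0.66   -0.0399  0.    ]
rack 0.15 [ 63.4 313.3] [ 0.45   -0.0472  0.    ]
```

View pics/w2z.png

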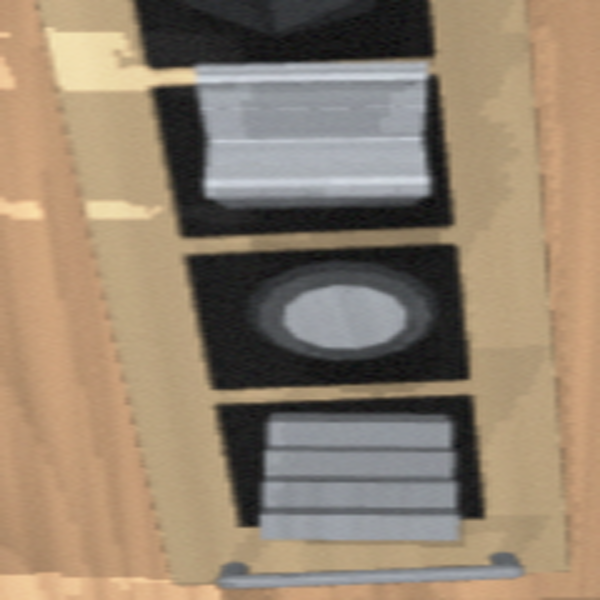

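Run:
```python
from h import *
k,T=camT("wrist")
z=lambda a:np.array(a)/[5,2.5]+[250,0]-[.4,.3]
print("step hi",px2w(k,T,z([(260,541),(460,538)]),.062)); print("step lo",px2w(k,T,z([(270,417),(450,416)]),.032))
print("jack",px2w(k,T,z([(347,316)]),.068))
print("vee",px2w(k,T,z([(197,67),(430,64),(205,196),(430,194)]),.062))
```

```text
step hi [[0.4634 0.0919 0.062 ]
 [0.4264 0.0913 0.062 ]]
step lo [[0.4617 0.051  0.032 ]
 [0.4263 0.0512 0.032 ]]
jack [[0.4462 0.0111 0.068 ]]
vee [[ 0.4685 -0.0648  0.062 ]
 [ 0.4321 -0.065   0.062 ]
 [ 0.4687 -0.0271  0.062 ]
 [ 0.4321 -0.0271  0.062 ]]
```

Call:
{"fn": "play_rows", "kwargs": {
  "steps": [
    {"gripper":1,"tx":1,"ty":0.12,"tz":0.15,"ax":-0.2,"ay":0,"az":0},
    {"gripper":1,"tx":1,"ty":0,"tz":0,"ax":0,"ay":0,"az":0},
    {"gripper":1,"tx":1,"ty":0,"tz":0,"ax":0,"ay":0,"az":0},
    {"gripper":1,"tx":1,"ty":0,"tz":0,"ax":0,"ay":0,"az":0},
    {"gripper":1,"tx":0.8,"ty":0,"tz":0,"ax":0,"ay":0,"az":0},
    {"gripper":1,"tx":0.6,"ty":0,"tz":0,"ax":0,"ay":0,"az":0},
    {"gripper":1,"tx":0,"ty":0,"tz":0,"ax":0,"ay":0,"az":0},
    {"gripper":1,"tx":0,"ty":0,"tz":0,"ax":0,"ay":0,"az":0}
  ]
}}

```text
t: 4.95
eef_pos: [0.4448, 0.0731, 0.2044]
ee_rot: [0.68, 1.569, -2.457]
force: [0.7, 0.2, 0.3]
width: 0.0878
```

```bash
python3 plan.py .4445 .073 .204 0
python3 - <<'E'
from h import *
cv2.imwrite("pics/w3.png",optics.grab_frame("wrist")[...,::-1])
im=optics.grab_frame("scene")[...,::-1]; cv2.imwrite("pics/s3.png",cv2.resize(im[120:320,195:435],None,fx=3,fy=3,interpolation=cv2.INTER_CUBIC))
E
```

```text
q [ 0.6024  0.2375 -0.7203  0.0003 -0.615  -0.5982] t 4.95 F [0.7176 0.2062 0.3489] w 0.08778207966658812
pos [0.4448 0.0731 0.2044] 
 [[-0.0015  0.0044 -1.    ]
 [-0.0012 -1.     -0.0044]
 [-1.      0.0012  0.0015]]
shift units [0.0175 0.0034 0.0129] turn [-29.9579   0.0181   0.0222] | alt [ 0.042   0.0142 -0.0115]
```

View pics/w3.png

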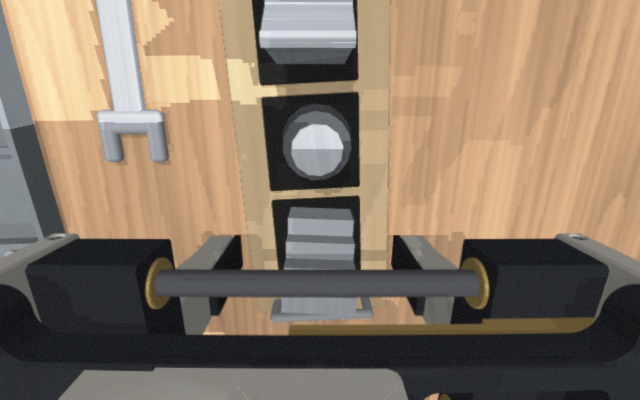

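View pics/s3.png

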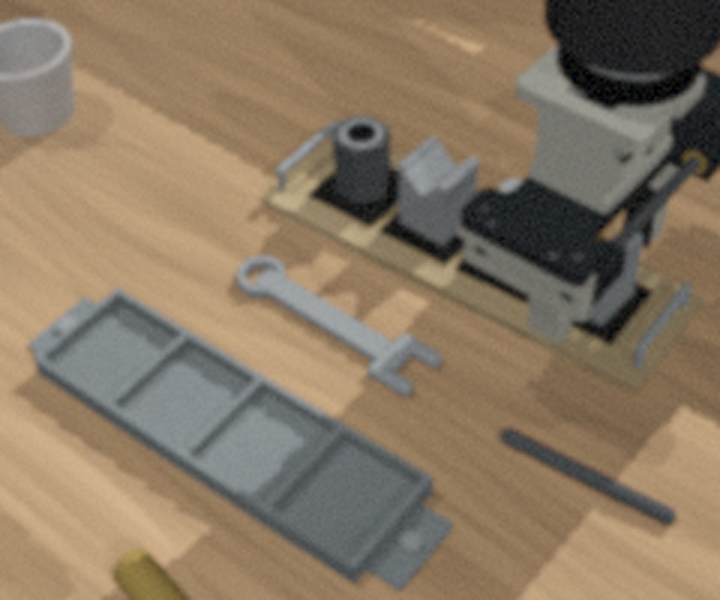

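Call:
{"fn": "play_rows", "kwargs": {
  "newtons": 30,
  "steps": [
    {"gripper":0,"tx":0,"ty":0,"tz":0,"ax":0,"ay":0,"az":0},
    {"gripper":0,"tx":0,"ty":0,"tz":0,"ax":0,"ay":0,"az":0},
    {"gripper":0,"tx":0,"ty":0,"tz":0,"ax":0,"ay":0,"az":0},
    {"gripper":0,"tx":0,"ty":0,"tz":0,"ax":0,"ay":0,"az":0},
    {"gripper":0,"tx":0,"ty":0,"tz":0,"ax":0,"ay":0,"az":0},
    {"gripper":0,"tx":0,"ty":0,"tz":0,"ax":0,"ay":0,"az":0},
    {"gripper":0,"tx":0,"ty":0,"tz":0,"ax":0,"ay":0,"az":0},
    {"gripper":0,"tx":0,"ty":0,"tz":0,"ax":0,"ay":0,"az":0},
    {"gripper":0,"tx":0,"ty":0,"tz":0,"ax":0,"ay":0,"az":0},
    {"gripper":0,"tx":0,"ty":0,"tz":0,"ax":0,"ay":0,"az":0}
  ]
}}

```text
t: 5.88
eef_pos: [0.4446, 0.073, 0.2046]
ee_rot: [0.501, 1.57, -2.637]
force: [-1.8, 0.5, 3.0]
width: 0.036
```

Call:
{"fn": "play_rows", "kwargs": {
  "steps": [
    {"gripper":0,"tx":-0.4,"ty":0,"tz":0,"ax":0,"ay":0,"az":0},
    {"gripper":0,"tx":-0.8,"ty":0,"tz":0,"ax":0,"ay":0,"az":0},
    {"gripper":0,"tx":-1,"ty":0,"tz":0,"ax":0,"ay":0,"az":0},
    {"gripper":0,"tx":-1,"ty":0,"tz":0,"ax":0,"ay":0,"az":0},
    {"gripper":0,"tx":-0.8,"ty":0,"tz":0,"ax":0,"ay":0,"az":0},
    {"gripper":0,"tx":0,"ty":0.8,"tz":-0.87,"ax":0,"ay":0,"az":0},
    {"gripper":0,"tx":0,"ty":0.81,"tz":-0.87,"ax":0,"ay":0,"az":0},
    {"gripper":0,"tx":0,"ty":0.81,"tz":-0.87,"ax":0,"ay":0,"az":0},
    {"gripper":0,"tx":0,"ty":0.81,"tz":-0.87,"ax":0,"ay":0,"az":0},
    {"gripper":0,"tx":0,"ty":0.81,"tz":-0.87,"ax":0,"ay":0,"az":0},
    {"gripper":0,"tx":0,"ty":0.81,"tz":-0.87,"ax":0,"ay":0,"az":0},
    {"gripper":0,"tx":0,"ty":0.81,"tz":-0.87,"ax":0,"ay":0,"az":0},
    {"gripper":0,"tx":0,"ty":0.81,"tz":-0.87,"ax":0,"ay":0,"az":0},
    {"gripper":0,"tx":0,"ty":0.81,"tz":-0.87,"ax":0,"ay":0,"az":0},
    {"gripper":0,"tx":0,"ty":0.81,"tz":-0.87,"ax":-0.4,"ay":0,"az":0},
    {"gripper":0,"tx":0,"ty":0,"tz":0,"ax":0,"ay":0,"az":0},
    {"gripper":0,"tx":0,"ty":0,"tz":0,"ax":0,"ay":0,"az":0}
  ]
}}

```text
t: 7.3
eef_pos: [0.6635, -0.1296, 0.3027]
ee_rot: [-0.092, 1.568, 3.093]
force: [-0.1, 0.4, -2.9]
width: 0.0359
```

```bash
python3 plan.py .663 -.1305 .198 0.041
python3 - <<'E'
from h import *
cv2.imwrite("pics/w4.png",optics.grab_frame("wrist")[...,::-1])
im=optics.grab_frame("scene")[...,::-1]; cv2.imwrite("pics/s4.png",cv2.resize(im[120:320,195:435],None,fx=3,fy=3,interpolation=cv2.INTER_CUBIC))
E
```

```text
q [ 0.0947  0.4345 -0.1143 -0.0004 -1.0245 -0.0512] t 7.3 F [-0.0706  0.4275 -2.8833] w 0.03591010513501
pos [ 0.6635 -0.1296  0.3027] 
 [[-0.0025  0.0432 -0.9991]
 [ 0.0001 -0.9991 -0.0432]
 [-1.     -0.0002  0.0025]]
shift units [4.1878 0.036  0.0093] turn [-29.979   -0.0034   0.0369] | alt [0.021  0.0235 0.0021]
```

View pics/w4.png

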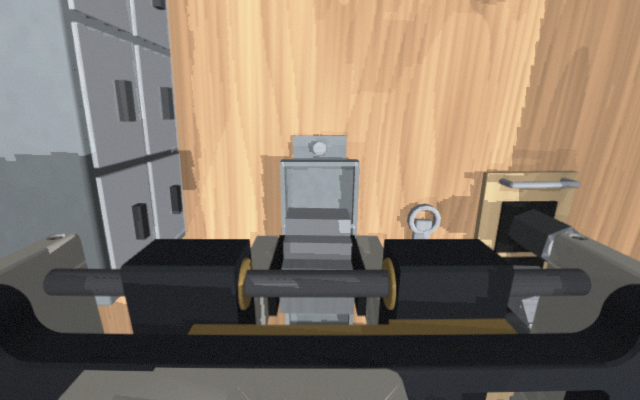

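View pics/s4.png

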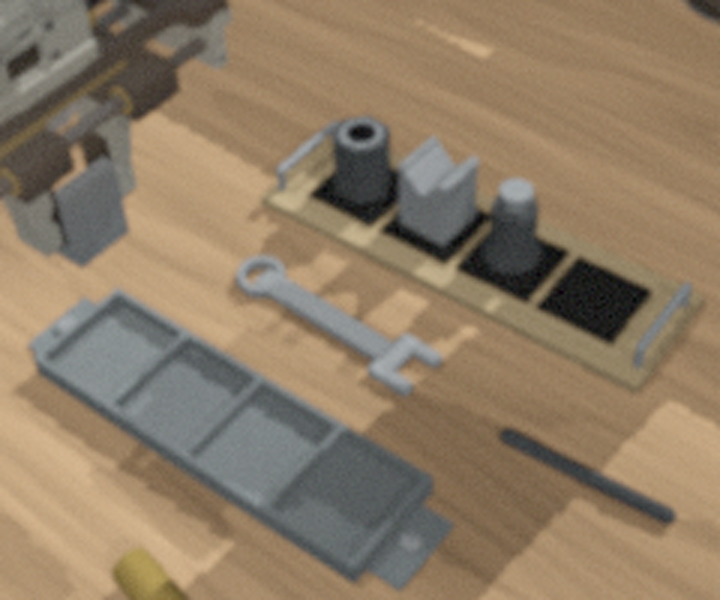

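Run:
```python
from h import *
k,T=camT("wrist")
print(px2w(k,T,[(281.5,161),(358.5,161)],.016))
o=[.6595,-.0425]; print(box(o,.041,[[.036,-.122,0],[-.036,-.122,0]]))
```

```text
[[ 0.6957 -0.1605  0.016 ]
 [ 0.6258 -0.1635  0.016 ]]
[[ 0.7005 -0.1629  0.    ]
 [ 0.6285 -0.1659  0.    ]]
```

Call:
{"fn": "play_rows", "kwargs": {
  "steps": [
    {"gripper":0,"tx":0.6,"ty":0,"tz":0.1,"ax":0,"ay":0,"az":0},
    {"gripper":0,"tx":0.8,"ty":0,"tz":0,"ax":0,"ay":0,"az":0},
    {"gripper":0,"tx":0.8,"ty":0,"tz":0,"ax":0,"ay":0,"az":0},
    {"gripper":0,"tx":0.8,"ty":0,"tz":0,"ax":0,"ay":0,"az":0},
    {"gripper":0,"tx":0.6,"ty":0,"tz":0,"ax":0,"ay":0,"az":0},
    {"gripper":0,"tx":0.3,"ty":0,"tz":0,"ax":0,"ay":0,"az":0},
    {"gripper":0,"tx":0.15,"ty":0,"tz":0,"ax":0,"ay":0,"az":0},
    {"gripper":0,"tx":0,"ty":0,"tz":0,"ax":0,"ay":0,"az":0},
    {"gripper":0,"tx":0,"ty":0,"tz":0,"ax":0,"ay":0,"az":0}
  ]
}}

```text
t: 8.15
eef_pos: [0.6608, -0.1281, 0.2043]
ee_rot: [2.985, 1.57, -0.111]
force: [0.4, -0.1, -2.0]
width: 0.0355
```

Call:
{"fn": "play_rows", "kwargs": {
  "steps": [
    {"gripper":0,"tx":0.04,"ty":0,"tz":0,"ax":0,"ay":0,"az":0},
    {"gripper":0,"tx":0.04,"ty":0,"tz":0,"ax":0,"ay":0,"az":0},
    {"gripper":0,"tx":0,"ty":0,"tz":0,"ax":0,"ay":0,"az":0}
  ]
}}

```text
t: 8.4
eef_pos: [0.6606, -0.1285, 0.202]
ee_rot: [-3.062, 1.57, 0.125]
force: [0.3, -0.2, -3.3]
width: 0.0357
```

```bash
python3 plan.py .661 -.13 .198 0.041
python3 - <<'E'
from h import *
cv2.imwrite("pics/w5.png",optics.grab_frame("wrist")[...,::-1])
im=optics.grab_frame("scene")[...,::-1]; cv2.imwrite("pics/s5.png",cv2.resize(im[120:320,155:395],None,fx=3,fy=3,interpolation=cv2.INTER_CUBIC))
E
```

```text
q [ 0.0969  0.5318 -0.2162 -0.     -0.8218 -0.0515] t 8.4 F [ 0.2805 -0.2045 -3.296 ] w 0.035651960411022324
pos [ 0.6606 -0.1285  0.202 ] 
 [[ 0.001   0.0454 -0.999 ]
 [ 0.0001 -0.999  -0.0454]
 [-1.     -0.0001 -0.001 ]]
shift units [ 0.1604  0.0624 -0.012 ] turn [-29.958   -0.0012  -0.0144] | alt [ 0.042  -0.0092  0.0008]
```

View pics/w5.png

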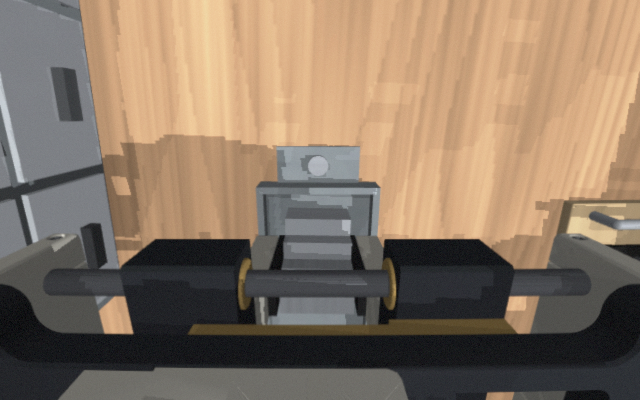

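View pics/s5.png

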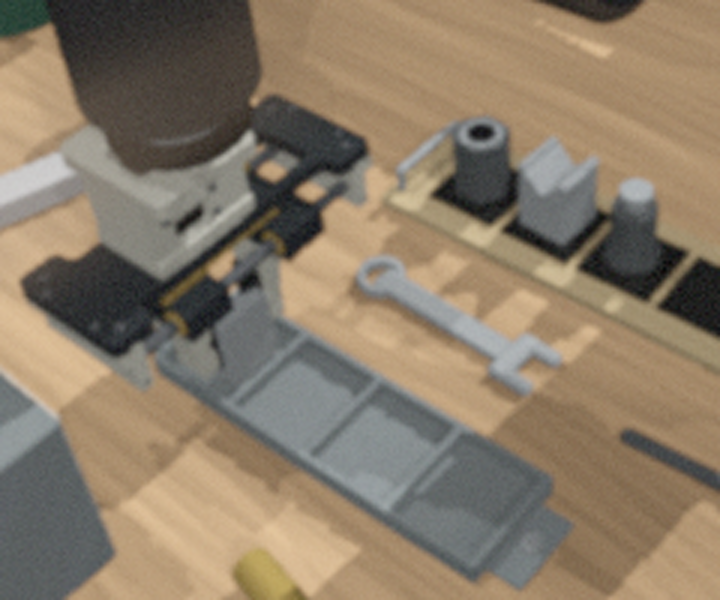

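Run:
```python
from h import *
k,T=camT("wrist")
print(px2w(k,T,[(258,184),(379.5,184)],.016))
o=[.6575,-.0418]; print(box(o,.041,[[.036,-.122,0],[-.036,-.122,0],[0,-.09,0]]))
z0=.202-.2045+.012
print("step low top edge y",px2w(k,T,[(285,210),(350,210)],z0+.02))
```

```text
[[ 0.6965 -0.1633  0.016 ]
 [ 0.6264 -0.1665  0.016 ]]
[[ 0.6985 -0.1622  0.    ]
 [ 0.6265 -0.1652  0.    ]
 [ 0.6612 -0.1317  0.    ]]
step low top edge y [[ 0.6793 -0.1528  0.0295]
 [ 0.644  -0.1544  0.0295]]
```

Call:
{"fn": "play_rows", "kwargs": {
  "steps": [
    {"gripper":0,"tx":0.04,"ty":0,"tz":0,"ax":0,"ay":0,"az":0},
    {"gripper":0,"tx":0.04,"ty":0,"tz":0,"ax":0,"ay":0,"az":0},
    {"gripper":0,"tx":0.02,"ty":0,"tz":0,"ax":0,"ay":0,"az":0},
    {"gripper":0,"tx":0,"ty":0,"tz":0,"ax":0,"ay":0,"az":0}
  ]
}}

```text
t: 8.83
eef_pos: [0.6605, -0.1285, 0.1988]
ee_rot: [0.165, 1.571, -2.931]
force: [0.6, -0.3, -2.5]
width: 0.0358
```

Call:
{"fn": "play_rows", "kwargs": {
  "steps": [
    {"gripper":0,"tx":0.02,"ty":0,"tz":0,"ax":0,"ay":0,"az":0},
    {"gripper":0,"tx":0,"ty":0,"tz":0,"ax":0,"ay":0,"az":0}
  ]
}}

```text
t: 9.0
eef_pos: [0.6605, -0.1285, 0.1987]
ee_rot: [1.828, 1.571, -1.268]
force: [-1.1, 0.2, -0.0]
width: 0.0358
```

Call:
{"fn": "play_rows", "kwargs": {
  "steps": [
    {"gripper":0,"tx":0.02,"ty":0,"tz":0,"ax":0,"ay":0,"az":0},
    {"gripper":0,"tx":0,"ty":0,"tz":0,"ax":0,"ay":0,"az":0}
  ]
}}

```text
t: 9.17
eef_pos: [0.6605, -0.1285, 0.1987]
ee_rot: [2.278, 1.571, -0.818]
force: [-3.8, 1.8, 4.6]
width: 0.0356
```

Call:
{"fn": "play_rows", "kwargs": {
  "steps": [
    {"gripper":0.7,"tx":0,"ty":0,"tz":0,"ax":0,"ay":0,"az":0},
    {"gripper":0.7,"tx":0,"ty":0,"tz":0,"ax":0,"ay":0,"az":0},
    {"gripper":0.7,"tx":0,"ty":0,"tz":0,"ax":0,"ay":0,"az":0},
    {"gripper":0.7,"tx":0,"ty":0,"tz":0,"ax":0,"ay":0,"az":0},
    {"gripper":0.7,"tx":0,"ty":0,"tz":0,"ax":0,"ay":0,"az":0},
    {"gripper":0.7,"tx":-0.5,"ty":0,"tz":0,"ax":0,"ay":0,"az":0},
    {"gripper":1,"tx":-0.9,"ty":0,"tz":0,"ax":0,"ay":0,"az":0},
    {"gripper":1,"tx":-1,"ty":0,"tz":0,"ax":0,"ay":0,"az":0},
    {"gripper":1,"tx":-1,"ty":0,"tz":0,"ax":0,"ay":0,"az":0},
    {"gripper":1,"tx":-1,"ty":0,"tz":0,"ax":0,"ay":0,"az":0},
    {"gripper":1,"tx":0,"ty":0,"tz":0,"ax":0,"ay":0,"az":0}
  ]
}}

```text
t: 10.08
eef_pos: [0.6621, -0.1287, 0.3151]
ee_rot: [2.99, 1.561, -0.105]
force: [0.9, 0.3, 1.1]
width: 0.0863
```

```bash
python3 plan.py .446 .011 .204 0.05
python3 - <<'E'
from h import *
im=optics.grab_frame("scene")[...,::-1]; cv2.imwrite("pics/s6.png",cv2.resize(im[120:320,155:395],None,fx=3,fy=3,interpolation=cv2.INTER_CUBIC))
E
```

```text
q [ 0.097   0.418  -0.1108  0.0022 -1.0328 -0.0515] t 10.0833 F [0.931  0.292  1.1332] w 0.08631860756193915
pos [ 0.6621 -0.1287  0.3151] 
 [[ 0.0093  0.0466 -0.9989]
 [-0.001  -0.9989 -0.0466]
 [-1.      0.0014 -0.0093]]
shift units [ 4.3582 -5.9898  8.4156] turn [29.9673 -0.0214  0.1387] | alt [-0.0324 -0.0884 -0.0137]
```

View pics/s6.png

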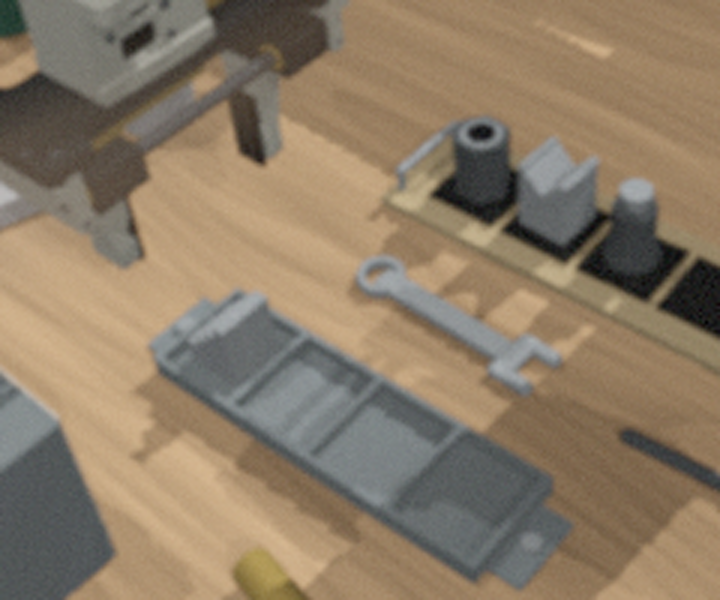

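Run:
```python
from h import *
im=optics.grab_frame("scene")[...,::-1]; cv2.imwrite("pics/s7.png",cv2.resize(im[200:280,190:290],None,fx=7,fy=7,interpolation=cv2.INTER_CUBIC))
im=optics.grab_frame("wrist")[...,::-1]; cv2.imwrite("pics/w7.png",im)
```

```text
(no output)
```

View pics/s7.png

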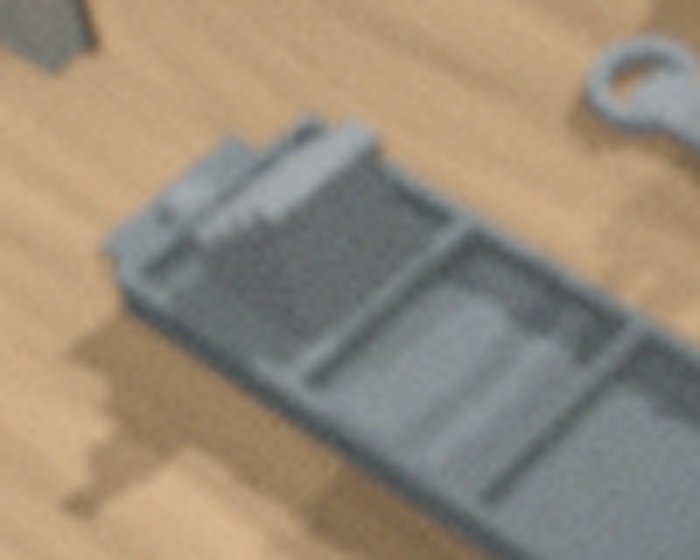

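View pics/w7.png

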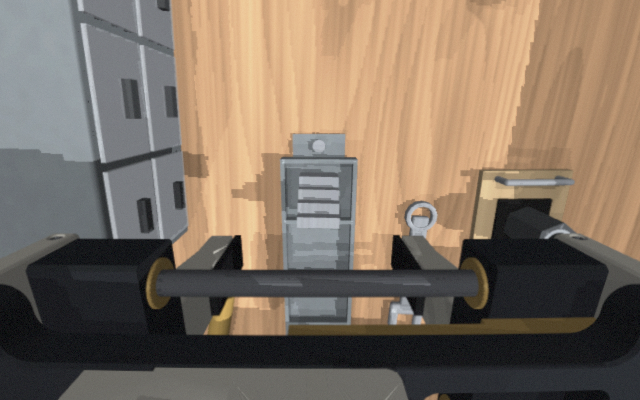

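```bash
cat > ov.py <<'E'
from h import *
def step(c,y,yaw,zb):
    L=[]
    for x in (-.018,.018):
        P=[[x,-.019,0],[x,-.019,.02],[x,-.0095,.02],[x,-.0095,.03],[x,0,.03],[x,0,.04],[x,.0095,.04],[x,.0095,.05],[x,.019,.05],[x,.019,0],[x,-.019,0]]
        L.append(box([c,y],yaw,P)+[0,0,zb])
    return L
E
python3 - <<'E'
from ov import *
for c,reg in (("scene",(190,200,100,80)),("wrist",(270,120,100,80))):
    im=optics.grab_frame(c)[...,::-1]; k,T=camT(c); f=7
    x,y,w,h=reg; v=cv2.resize(im[y:y+h,x:x+w],None,fx=f,fy=f,interpolation=cv2.INTER_CUBIC)
    for P in step(.6605,-.1315,.041,.006):
        cv2.polylines(v,[np.int32((w2px(k,T,P)-[x,y]+.5)*f)],False,(0,0,255),1)
    cv2.imwrite(f"pics/ov_{c}.png",v)
E
```

```text
(no output)
```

View pics/ov_scene.png

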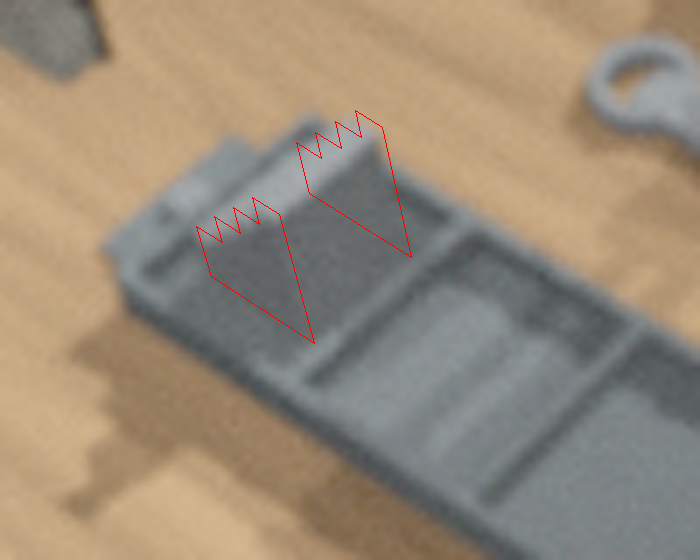

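View pics/ov_wrist.png

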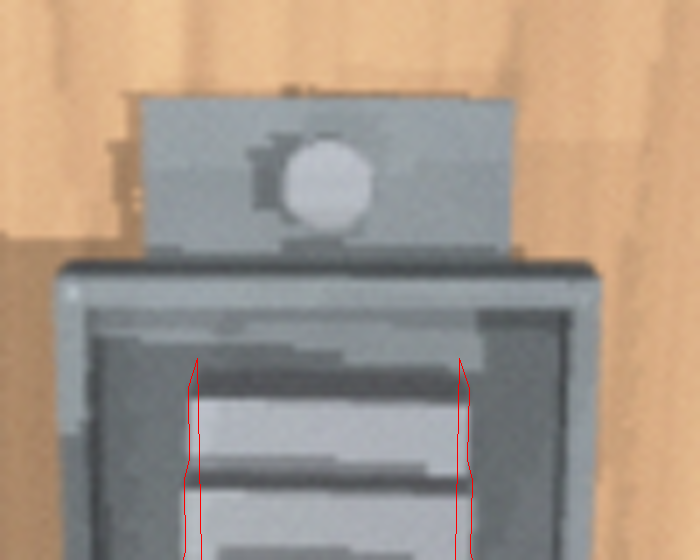

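Call:
{"fn": "play_rows", "kwargs": {
  "steps": [
    {"gripper":1,"tx":0,"ty":-0.6,"tz":0.84,"ax":0,"ay":0,"az":0},
    {"gripper":1,"tx":0,"ty":-0.6,"tz":0.84,"ax":0,"ay":0,"az":0},
    {"gripper":1,"tx":0,"ty":-0.6,"tz":0.84,"ax":0,"ay":0,"az":0},
    {"gripper":1,"tx":0,"ty":-0.6,"tz":0.84,"ax":0,"ay":0,"az":0},
    {"gripper":1,"tx":0,"ty":-0.6,"tz":0.84,"ax":0,"ay":0,"az":0},
    {"gripper":1,"tx":0,"ty":-0.6,"tz":0.84,"ax":0,"ay":0,"az":0},
    {"gripper":1,"tx":0,"ty":-0.6,"tz":0.84,"ax":0,"ay":0,"az":0},
    {"gripper":1,"tx":0,"ty":-0.6,"tz":0.84,"ax":0,"ay":0,"az":0},
    {"gripper":1,"tx":0,"ty":-0.6,"tz":0.84,"ax":0,"ay":0,"az":0},
    {"gripper":1,"tx":0,"ty":-0.6,"tz":0.84,"ax":0,"ay":0,"az":0},
    {"gripper":1,"tx":0,"ty":0,"tz":0,"ax":0,"ay":0,"az":0},
    {"gripper":1,"tx":0,"ty":0,"tz":0,"ax":0,"ay":0,"az":0}
  ]
}}

```text
t: 11.33
eef_pos: [0.4431, 0.0122, 0.3077]
ee_rot: [0.383, 1.57, -2.711]
force: [1.0, -0.5, 0.6]
width: 0.0877
```

```bash
python3 plan.py .446 .011 .206 0.05
python3 - <<'E'
from h import *
im=optics.grab_frame("wrist")[...,::-1]; cv2.imwrite("pics/w8.png",im)
k,T=camT("wrist")
for n in ["vee_block","screw_jack","hex_nut"]:
    for a in finder.pinpoint(n,"wrist")[:2]: print(n,round(a["confidence"],2),np.round(a["location"],1),px2w(k,T,a["location"][::-1],.012)[0])
E
```

```text
q [ 0.4752  0.0651 -0.6147 -0.     -0.8915 -0.4275] t 11.3333 F [ 1.0043 -0.5495  0.5611] w 0.08770608238979569
pos [0.4431 0.0122 0.3077] 
 [[-0.0005  0.0476 -0.9989]
 [-0.0002 -0.9989 -0.0476]
 [-1.      0.0002  0.0005]]
shift units [ 4.0691  0.0547 -0.1172] turn [29.9771 -0.003  -0.0074] | alt [-0.0229  0.0047 -0.0019]
screw_jack 0.76 [195.2 316.4] [0.4445 0.0129 0.012 ]
hex_nut 0.79 [ 58.5 308.9] [ 0.4565 -0.108   0.012 ]
```

View pics/w8.png

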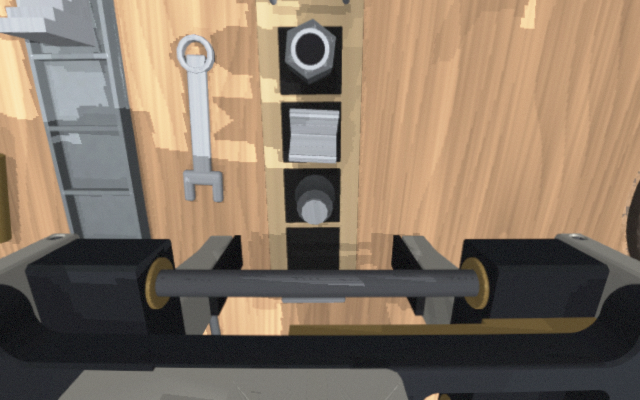

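Call:
{"fn": "play_rows", "kwargs": {
  "steps": [
    {"gripper":1,"tx":0.9,"ty":0.05,"tz":-0.1,"ax":0,"ay":0,"az":0},
    {"gripper":1,"tx":1,"ty":0,"tz":0,"ax":0,"ay":0,"az":0},
    {"gripper":1,"tx":1,"ty":0,"tz":0,"ax":0,"ay":0,"az":0},
    {"gripper":1,"tx":0.8,"ty":0,"tz":0,"ax":0,"ay":0,"az":0},
    {"gripper":1,"tx":0.37,"ty":0,"tz":0,"ax":0,"ay":0,"az":0},
    {"gripper":1,"tx":0,"ty":0,"tz":0,"ax":0,"ay":0,"az":0},
    {"gripper":1,"tx":0,"ty":0,"tz":0,"ax":0,"ay":0,"az":0}
  ]
}}

```text
t: 12.12
eef_pos: [0.4469, 0.0103, 0.2056]
ee_rot: [0.502, 1.569, -2.595]
force: [0.1, 0.8, 0.0]
width: 0.0878
```

```bash
python3 plan.py .446 .011 .206 0.05
python3 - <<'E'
from h import *
im=optics.grab_frame("wrist")[...,::-1]; cv2.imwrite("pics/w9.png",im)
E
```

```text
q [ 0.4666  0.2301 -0.7272  0.0003 -0.6157 -0.4222] t 12.1167 F [0.1149 0.7992 0.0258] w 0.08780137456838169
pos [0.4469 0.0103 0.2056] 
 [[-0.0019  0.0447 -0.999 ]
 [-0.0011 -0.999  -0.0447]
 [-1.      0.001   0.0019]]
shift units [-0.0169 -0.029   0.0339] turn [29.9492 -0.0156 -0.0286] | alt [-0.0508  0.0183 -0.01  ]
```

View pics/w9.png

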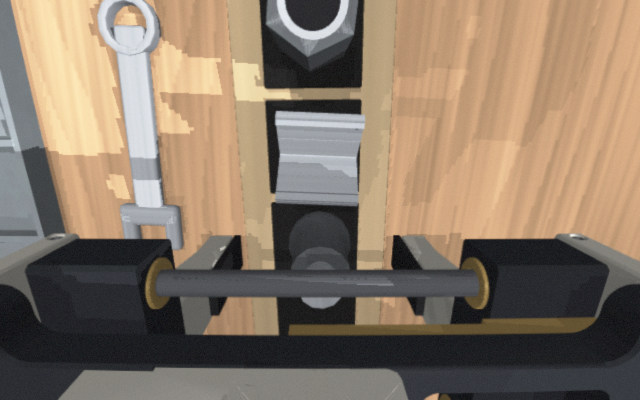

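Call:
{"fn": "play_rows", "kwargs": {
  "newtons": 30,
  "steps": [
    {"gripper":0,"tx":0,"ty":0,"tz":0,"ax":0,"ay":0,"az":0},
    {"gripper":0,"tx":0,"ty":0,"tz":0,"ax":0,"ay":0,"az":0},
    {"gripper":0,"tx":0,"ty":0,"tz":0,"ax":0,"ay":0,"az":0},
    {"gripper":0,"tx":0,"ty":0,"tz":0,"ax":0,"ay":0,"az":0},
    {"gripper":0,"tx":0,"ty":0,"tz":0,"ax":0,"ay":0,"az":0},
    {"gripper":0,"tx":0,"ty":0,"tz":0,"ax":0,"ay":0,"az":0},
    {"gripper":0,"tx":0,"ty":0,"tz":0,"ax":0,"ay":0,"az":0},
    {"gripper":0,"tx":0,"ty":0,"tz":0,"ax":0,"ay":0,"az":0},
    {"gripper":0,"tx":0,"ty":0,"tz":0,"ax":0,"ay":0,"az":0},
    {"gripper":0,"tx":0,"ty":0,"tz":0,"ax":0,"ay":0,"az":0},
    {"gripper":0,"tx":0,"ty":0,"tz":0,"ax":0,"ay":0,"az":0}
  ]
}}

```text
t: 13.08
eef_pos: [0.4463, 0.0107, 0.2061]
ee_rot: [0.278, 1.57, -2.818]
force: [-1.8, 0.3, 2.1]
width: 0.0291
```

Call:
{"fn": "play_rows", "kwargs": {
  "steps": [
    {"gripper":0,"tx":-0.4,"ty":0,"tz":0,"ax":0,"ay":0,"az":0},
    {"gripper":0,"tx":-0.8,"ty":0,"tz":0,"ax":0,"ay":0,"az":0},
    {"gripper":0,"tx":-1,"ty":0,"tz":0,"ax":0,"ay":0,"az":0},
    {"gripper":0,"tx":-1,"ty":0,"tz":0,"ax":0,"ay":0,"az":0},
    {"gripper":0,"tx":-0.8,"ty":0,"tz":0,"ax":0,"ay":0,"az":0},
    {"gripper":0,"tx":0,"ty":0.4,"tz":-0.94,"ax":0,"ay":0,"az":0},
    {"gripper":0,"tx":0,"ty":0.41,"tz":-0.92,"ax":0,"ay":0,"az":0},
    {"gripper":0,"tx":0,"ty":0.41,"tz":-0.93,"ax":0,"ay":0,"az":0},
    {"gripper":0,"tx":0,"ty":0.41,"tz":-0.93,"ax":0,"ay":0,"az":0},
    {"gripper":0,"tx":0,"ty":0.41,"tz":-0.93,"ax":0,"ay":0,"az":0},
    {"gripper":0,"tx":0,"ty":0.41,"tz":-0.93,"ax":0,"ay":0,"az":0},
    {"gripper":0,"tx":0,"ty":0.41,"tz":-0.93,"ax":0,"ay":0,"az":0},
    {"gripper":0,"tx":0,"ty":0.41,"tz":-0.93,"ax":0,"ay":0,"az":0},
    {"gripper":0,"tx":0,"ty":0.41,"tz":-0.9,"ax":0,"ay":0,"az":0},
    {"gripper":0,"tx":0,"ty":0,"tz":0,"ax":0,"ay":0,"az":0},
    {"gripper":0,"tx":0,"ty":0,"tz":0,"ax":0,"ay":0,"az":0}
  ]
}}

```text
t: 14.42
eef_pos: [0.6594, -0.0723, 0.3045]
ee_rot: [0.015, 1.569, -3.082]
force: [-1.1, -0.0, -1.8]
width: 0.0292
```

```bash
python3 plan.py .6587 -.072 .200 0.041
python3 - <<'E'
from h import *
im=optics.grab_frame("wrist")[...,::-1]; cv2.imwrite("pics/w10.png",im)
im=optics.grab_frame("scene")[...,::-1]; cv2.imwrite("pics/s10.png",cv2.resize(im[120:320,155:395],None,fx=3,fy=3,interpolation=cv2.INTER_CUBIC))
E
```

```text
q [ 0.184   0.4139 -0.143  -0.0003 -1.0159 -0.1398] t 14.4167 F [-1.0694 -0.0365 -1.7953] w 0.029226924893740867
pos [ 0.6594 -0.0723  0.3045] 
 [[-0.0021  0.0441 -0.999 ]
 [-0.0001 -0.999  -0.0441]
 [-1.      0.      0.0021]]
shift units [ 4.1819 -0.0131  0.0203] turn [-29.9706   0.0005   0.0309] | alt [ 0.0294  0.0197 -0.0003]
```

View pics/w10.png

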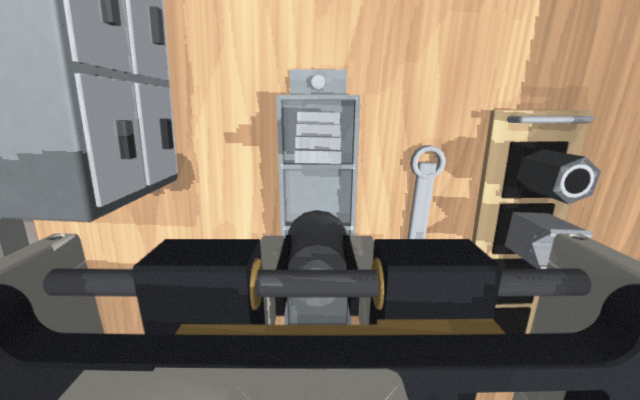

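View pics/s10.png

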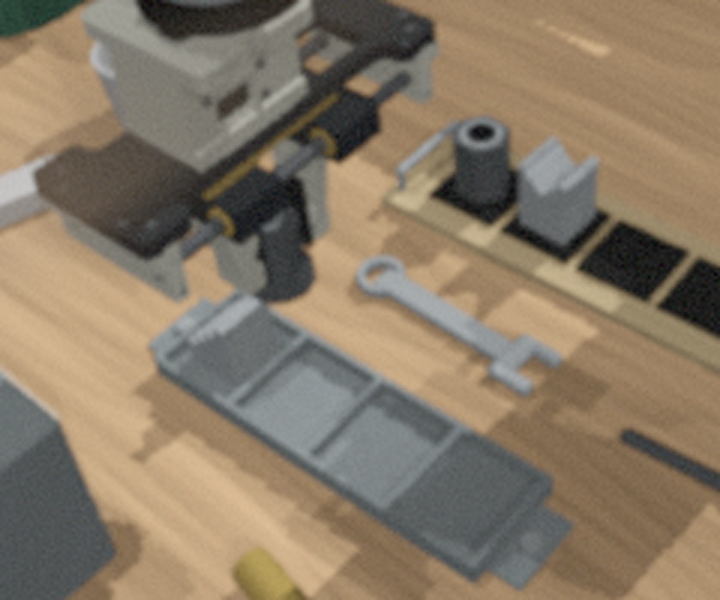

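Call:
{"fn": "play_rows", "kwargs": {
  "steps": [
    {"gripper":0,"tx":0.6,"ty":0,"tz":0,"ax":0,"ay":0,"az":0},
    {"gripper":0,"tx":0.8,"ty":0,"tz":0,"ax":0,"ay":0,"az":0},
    {"gripper":0,"tx":0.8,"ty":0,"tz":0,"ax":0,"ay":0,"az":0},
    {"gripper":0,"tx":0.8,"ty":0,"tz":0,"ax":0,"ay":0,"az":0},
    {"gripper":0,"tx":0.6,"ty":0,"tz":0,"ax":0,"ay":0,"az":0},
    {"gripper":0,"tx":0.3,"ty":0,"tz":0,"ax":0,"ay":0,"az":0},
    {"gripper":0,"tx":0.16,"ty":0,"tz":0,"ax":0,"ay":0,"az":0},
    {"gripper":0,"tx":0,"ty":0,"tz":0,"ax":0,"ay":0,"az":0},
    {"gripper":0,"tx":0,"ty":0,"tz":0,"ax":0,"ay":0,"az":0}
  ]
}}

```text
t: 15.27
eef_pos: [0.6592, -0.0715, 0.2056]
ee_rot: [3.093, 1.57, -0.003]
force: [-0.2, 0.1, -1.5]
width: 0.0293
```

Call:
{"fn": "play_rows", "kwargs": {
  "steps": [
    {"gripper":0,"tx":0.04,"ty":0,"tz":0,"ax":0,"ay":0,"az":0},
    {"gripper":0,"tx":0.04,"ty":0,"tz":0,"ax":0,"ay":0,"az":0},
    {"gripper":0,"tx":0,"ty":0,"tz":0,"ax":0,"ay":0,"az":0}
  ]
}}

```text
t: 15.52
eef_pos: [0.6591, -0.0717, 0.2032]
ee_rot: [-2.989, 1.57, 0.198]
force: [-0.5, -0.0, -2.2]
width: 0.0293
```

Call:
{"fn": "play_rows", "kwargs": {
  "steps": [
    {"gripper":0,"tx":0.02,"ty":0,"tz":0,"ax":0,"ay":0,"az":0},
    {"gripper":0,"tx":0,"ty":0,"tz":0,"ax":0,"ay":0,"az":0}
  ]
}}

```text
t: 15.68
eef_pos: [0.659, -0.0718, 0.2023]
ee_rot: [-3.053, 1.571, 0.134]
force: [1.1, 1.0, -1.1]
width: 0.0295
```

Call:
{"fn": "play_rows", "kwargs": {
  "steps": [
    {"gripper":0,"tx":0.04,"ty":0,"tz":0,"ax":0,"ay":0,"az":0},
    {"gripper":0,"tx":0.02,"ty":0,"tz":0,"ax":0,"ay":0,"az":0},
    {"gripper":0,"tx":0,"ty":0,"tz":0,"ax":0,"ay":0,"az":0},
    {"gripper":0,"tx":0,"ty":0,"tz":0,"ax":0,"ay":0,"az":0}
  ]
}}

```text
t: 16.02
eef_pos: [0.6589, -0.0718, 0.2006]
ee_rot: [0.065, 1.571, -3.031]
force: [0.1, 0.9, -1.8]
width: 0.0293
```

Call:
{"fn": "play_rows", "kwargs": {
  "steps": [
    {"gripper":0,"tx":0.02,"ty":0,"tz":0,"ax":0,"ay":0,"az":0},
    {"gripper":0,"tx":0,"ty":0,"tz":0,"ax":0,"ay":0,"az":0},
    {"gripper":0,"tx":0,"ty":0,"tz":0,"ax":0,"ay":0,"az":0}
  ]
}}

```text
t: 16.27
eef_pos: [0.659, -0.0717, 0.2002]
ee_rot: [2.83, 1.571, -0.266]
force: [-1.0, -0.0, -1.1]
width: 0.0295
```

Call:
{"fn": "play_rows", "kwargs": {
  "steps": [
    {"gripper":0,"tx":0.03,"ty":0,"tz":0,"ax":0,"ay":0,"az":0},
    {"gripper":0,"tx":0,"ty":0,"tz":0,"ax":0,"ay":0,"az":0},
    {"gripper":0,"tx":0,"ty":0,"tz":0,"ax":0,"ay":0,"az":0}
  ]
}}

```text
t: 16.52
eef_pos: [0.659, -0.0717, 0.2002]
ee_rot: [2.852, 1.57, -0.244]
force: [-2.2, 0.8, 4.3]
width: 0.0293
```

Call:
{"fn": "play_rows", "kwargs": {
  "steps": [
    {"gripper":0.7,"tx":0,"ty":0,"tz":0,"ax":0,"ay":0,"az":0},
    {"gripper":0.7,"tx":0,"ty":0,"tz":0,"ax":0,"ay":0,"az":0},
    {"gripper":0.7,"tx":0,"ty":0,"tz":0,"ax":0,"ay":0,"az":0},
    {"gripper":0.7,"tx":0,"ty":0,"tz":0,"ax":0,"ay":0,"az":0},
    {"gripper":0.7,"tx":0,"ty":0,"tz":0,"ax":0,"ay":0,"az":0},
    {"gripper":0.7,"tx":-0.5,"ty":0,"tz":0,"ax":0,"ay":0,"az":0},
    {"gripper":1,"tx":-0.9,"ty":0,"tz":0,"ax":0,"ay":0,"az":0},
    {"gripper":1,"tx":-1,"ty":0,"tz":0,"ax":0,"ay":0,"az":0},
    {"gripper":1,"tx":-1,"ty":0,"tz":0,"ax":0,"ay":0,"az":0},
    {"gripper":1,"tx":-1,"ty":0,"tz":0,"ax":0,"ay":0,"az":0},
    {"gripper":1,"tx":0,"ty":0,"tz":0,"ax":0,"ay":0,"az":0},
    {"gripper":1,"tx":0,"ty":0,"tz":0,"ax":0,"ay":0,"az":0}
  ]
}}

```text
t: 17.52
eef_pos: [0.6594, -0.0717, 0.3124]
ee_rot: [-3.049, 1.566, 0.138]
force: [-0.2, 0.8, -1.4]
width: 0.0872
```

```bash
python3 plan.py .4503 -.046 .204 0.0
python3 - <<'E'
from h import *
im=optics.grab_frame("scene")[...,::-1]; cv2.imwrite("pics/s11.png",cv2.resize(im[120:320,155:395],None,fx=3,fy=3,interpolation=cv2.INTER_CUBIC))
E
```

```text
q [ 0.1851  0.4049 -0.1379  0.0003 -1.0234 -0.1397] t 17.5167 F [-0.2367  0.7734 -1.3534] w 0.08721127892518471
pos [ 0.6594 -0.0717  0.3124] 
 [[ 0.0045  0.0456 -0.999 ]
 [ 0.0006 -0.999  -0.0456]
 [-1.     -0.0004 -0.0046]]
shift units [ 4.2977 -1.4063  8.3271] turn [-29.5645  -0.0078  -0.0673] | alt [ 0.4355 -0.0435  0.005 ]
```

View pics/s11.png

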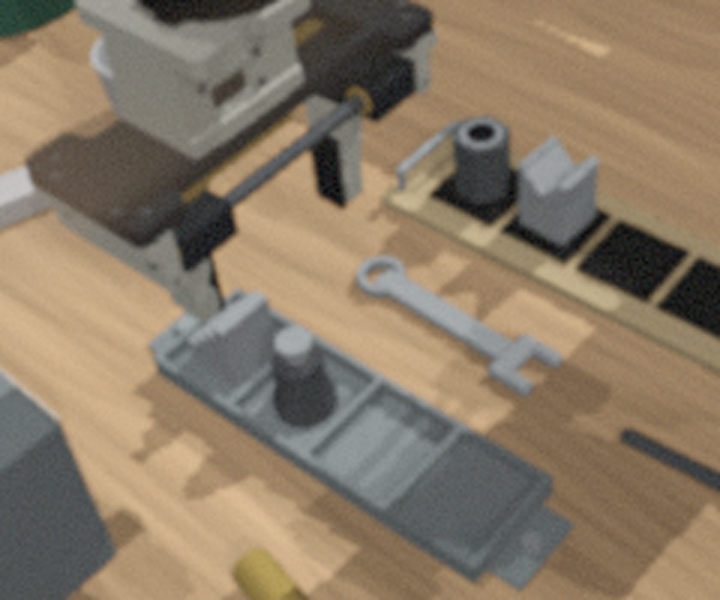

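Call:
{"fn": "play_rows", "kwargs": {
  "steps": [
    {"gripper":1,"tx":0,"ty":-0.14,"tz":0.83,"ax":0,"ay":0,"az":0},
    {"gripper":1,"tx":0,"ty":-0.14,"tz":0.83,"ax":0,"ay":0,"az":0},
    {"gripper":1,"tx":0,"ty":-0.14,"tz":0.83,"ax":0,"ay":0,"az":0},
    {"gripper":1,"tx":0,"ty":-0.14,"tz":0.83,"ax":0,"ay":0,"az":0},
    {"gripper":1,"tx":0,"ty":-0.14,"tz":0.83,"ax":0,"ay":0,"az":0},
    {"gripper":1,"tx":0,"ty":-0.14,"tz":0.83,"ax":0,"ay":0,"az":0},
    {"gripper":1,"tx":0,"ty":-0.14,"tz":0.83,"ax":0,"ay":0,"az":0},
    {"gripper":1,"tx":0,"ty":-0.14,"tz":0.83,"ax":0,"ay":0,"az":0},
    {"gripper":1,"tx":0,"ty":-0.14,"tz":0.83,"ax":0,"ay":0,"az":0},
    {"gripper":1,"tx":0,"ty":-0.14,"tz":0.83,"ax":0.45,"ay":0,"az":0},
    {"gripper":1,"tx":0,"ty":0,"tz":0,"ax":0,"ay":0,"az":0},
    {"gripper":1,"tx":0,"ty":0,"tz":0,"ax":0,"ay":0,"az":0}
  ]
}}

```text
t: 18.57
eef_pos: [0.4491, -0.0462, 0.3092]
ee_rot: [0.139, 1.57, -3.003]
force: [0.2, -0.2, 0.3]
width: 0.0874
```

```bash
python3 plan.py .4503 -.046 .204 0.0
python3 - <<'E'
from h import *
im=optics.grab_frame("wrist")[...,::-1]; cv2.imwrite("pics/w12.png",cv2.resize(im[0:300,240:400],None,fx=3,fy=2,interpolation=cv2.INTER_CUBIC))
k,T=camT("wrist")
for n in ["vee_block","hex_nut"]:
    for a in finder.pinpoint(n,"wrist")[:2]: print(n,round(a["confidence"],2),np.round(a["location"],1),px2w(k,T,a["location"][::-1],.012)[0])
E
```

```text
q [ 0.3361  0.0777 -0.5965 -0.0002 -0.8973 -0.3368] t 18.5667 F [ 0.235  -0.2462  0.2781] w 0.0874144799407246
pos [ 0.4491 -0.0462  0.3092] 
 [[-0.0006 -0.0008 -1.    ]
 [-0.0001 -1.      0.0008]
 [-1.      0.0001  0.0006]]
shift units [ 4.2089 -0.0102 -0.0507] turn [29.9927 -0.0013 -0.0095] | alt [-0.0073  0.0061 -0.0008]
vee_block 0.74 [195.3 320.1] [ 0.4471 -0.0448  0.012 ]
hex_nut 0.71 [130.1 309.8] [ 0.4566 -0.1066  0.012 ]
hex_nut 0.48 [194.2 113.7] [ 0.6499 -0.0461  0.012 ]
```

View pics/w12.png

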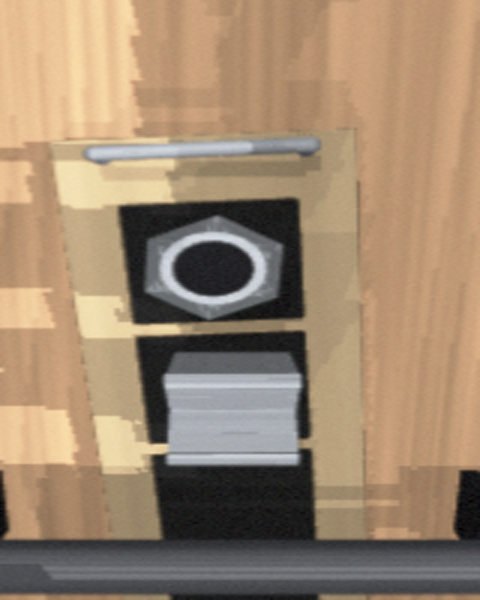

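Call:
{"fn": "play_rows", "kwargs": {
  "steps": [
    {"gripper":1,"tx":0.9,"ty":0,"tz":-0.05,"ax":0,"ay":0,"az":0},
    {"gripper":1,"tx":1,"ty":0,"tz":0,"ax":0,"ay":0,"az":0},
    {"gripper":1,"tx":1,"ty":0,"tz":0,"ax":0,"ay":0,"az":0},
    {"gripper":1,"tx":0.9,"ty":0,"tz":0,"ax":0,"ay":0,"az":0},
    {"gripper":1,"tx":0.4,"ty":0,"tz":0,"ax":0,"ay":0,"az":0},
    {"gripper":1,"tx":0,"ty":0,"tz":0,"ax":0,"ay":0,"az":0},
    {"gripper":1,"tx":0,"ty":0,"tz":0,"ax":0,"ay":0,"az":0}
  ]
}}

```text
t: 19.3
eef_pos: [0.4518, -0.0463, 0.2038]
ee_rot: [0.421, 1.569, -2.722]
force: [-0.4, 0.6, 0.4]
width: 0.0876
```

```bash
python3 plan.py .4503 -.046 .204 0.0
python3 - <<'E'
from h import *
im=optics.grab_frame("wrist")[...,::-1]; cv2.imwrite("pics/w13.png",im)
E
```

```text
q [ 0.334   0.2435 -0.7135  0.0003 -0.616  -0.3358] t 19.3 F [-0.4131  0.5633  0.3884] w 0.08755073251829681
pos [ 0.4518 -0.0463  0.2038] 
 [[-0.0021 -0.0015 -1.    ]
 [-0.0009 -1.      0.0015]
 [-1.      0.0009  0.0021]]
shift units [-0.0093 -0.0112  0.0603] turn [29.9858 -0.0139 -0.0311] | alt [-0.0142  0.0198 -0.0089]
```

View pics/w13.png

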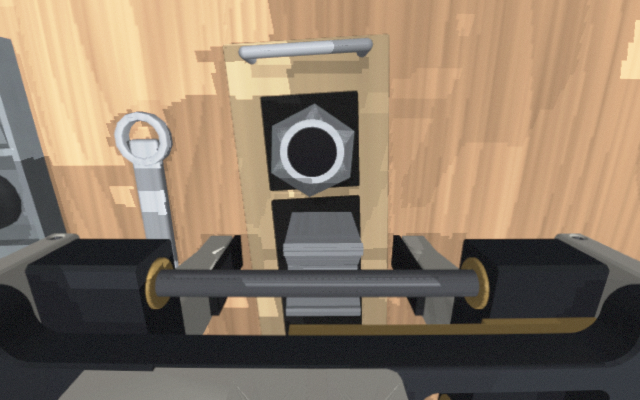

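Aligned with the vee block; close.

Call:
{"fn": "play_rows", "kwargs": {
  "newtons": 35,
  "steps": [
    {"gripper":0,"tx":0,"ty":0,"tz":0.05,"ax":0,"ay":0,"az":0},
    {"gripper":0,"tx":0,"ty":0,"tz":0,"ax":0,"ay":0,"az":0},
    {"gripper":0,"tx":0,"ty":0,"tz":0,"ax":0,"ay":0,"az":0},
    {"gripper":0,"tx":0,"ty":0,"tz":0,"ax":0,"ay":0,"az":0},
    {"gripper":0,"tx":0,"ty":0,"tz":0,"ax":0,"ay":0,"az":0},
    {"gripper":0,"tx":0,"ty":0,"tz":0,"ax":0,"ay":0,"az":0},
    {"gripper":0,"tx":0,"ty":0,"tz":0,"ax":0,"ay":0,"az":0},
    {"gripper":0,"tx":0,"ty":0,"tz":0,"ax":0,"ay":0,"az":0},
    {"gripper":0,"tx":0,"ty":0,"tz":0,"ax":0,"ay":0,"az":0},
    {"gripper":0,"tx":0,"ty":0,"tz":0,"ax":0,"ay":0,"az":0}
  ]
}}

```text
t: 20.18
eef_pos: [0.4497, -0.0463, 0.2044]
ee_rot: [0.19, 1.57, -2.953]
force: [-2.7, 0.2, 3.2]
width: 0.0356
```

Call:
{"fn": "play_rows", "kwargs": {
  "steps": [
    {"gripper":0,"tx":-0.4,"ty":0,"tz":0,"ax":0,"ay":0,"az":0},
    {"gripper":0,"tx":-0.8,"ty":0,"tz":0,"ax":0,"ay":0,"az":0},
    {"gripper":0,"tx":-1,"ty":0,"tz":0,"ax":0,"ay":0,"az":0},
    {"gripper":0,"tx":-1,"ty":0,"tz":0,"ax":0,"ay":0,"az":0},
    {"gripper":0,"tx":-0.8,"ty":0,"tz":0,"ax":0,"ay":0,"az":0},
    {"gripper":0,"tx":0,"ty":-0.15,"tz":-0.9,"ax":0,"ay":0,"az":0},
    {"gripper":0,"tx":0,"ty":-0.15,"tz":-0.92,"ax":0,"ay":0,"az":0},
    {"gripper":0,"tx":0,"ty":-0.15,"tz":-0.92,"ax":0,"ay":0,"az":0},
    {"gripper":0,"tx":0,"ty":-0.15,"tz":-0.92,"ax":0,"ay":0,"az":0},
    {"gripper":0,"tx":0,"ty":-0.15,"tz":-0.92,"ax":0,"ay":0,"az":0},
    {"gripper":0,"tx":0,"ty":-0.15,"tz":-0.92,"ax":0,"ay":0,"az":0},
    {"gripper":0,"tx":0,"ty":-0.15,"tz":-0.92,"ax":0,"ay":0,"az":0},
    {"gripper":0,"tx":0,"ty":-0.15,"tz":-0.92,"ax":0,"ay":0,"az":0},
    {"gripper":0,"tx":0,"ty":-0.17,"tz":-0.92,"ax":-0.4,"ay":0,"az":0},
    {"gripper":0,"tx":0,"ty":0,"tz":0,"ax":0,"ay":0,"az":0},
    {"gripper":0,"tx":0,"ty":0,"tz":0,"ax":0,"ay":0,"az":0}
  ]
}}

```text
t: 21.52
eef_pos: [0.6571, -0.0121, 0.3025]
ee_rot: [0.068, 1.568, -3.034]
force: [-1.4, -0.6, -5.2]
width: 0.0355
```

```bash
python3 plan.py .6563 -.012 .198 0.041
python3 - <<'E'
from h import *
im=optics.grab_frame("wrist")[...,::-1]; cv2.imwrite("pics/w14.png",im)
im=optics.grab_frame("scene")[...,::-1]; cv2.imwrite("pics/s14.png",cv2.resize(im[120:320,155:395],None,fx=3,fy=3,interpolation=cv2.INTER_CUBIC))
E
```

```text
q [ 0.2776  0.4068 -0.1597 -0.0005 -1.0068 -0.2375] t 21.5167 F [-1.3529 -0.5589 -5.2047] w 0.0355126897582901
pos [ 0.6571 -0.0121  0.3025] 
 [[-0.0025  0.0398 -0.9992]
 [-0.0003 -0.9992 -0.0398]
 [-1.      0.0002  0.0025]]
shift units [ 4.1792 -0.0062  0.023 ] turn [29.989  -0.0025 -0.0374] | alt [-0.011   0.0238 -0.0016]
```

View pics/w14.png

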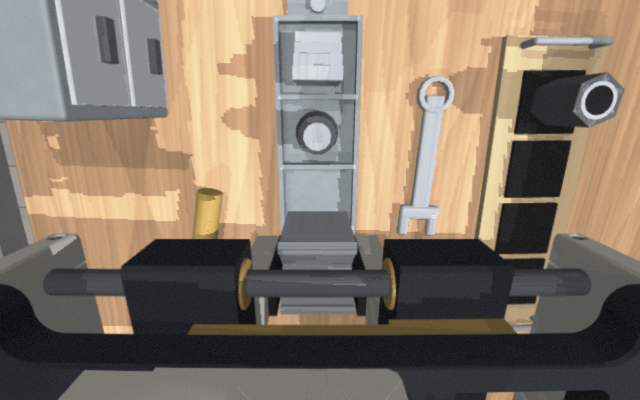

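View pics/s14.png

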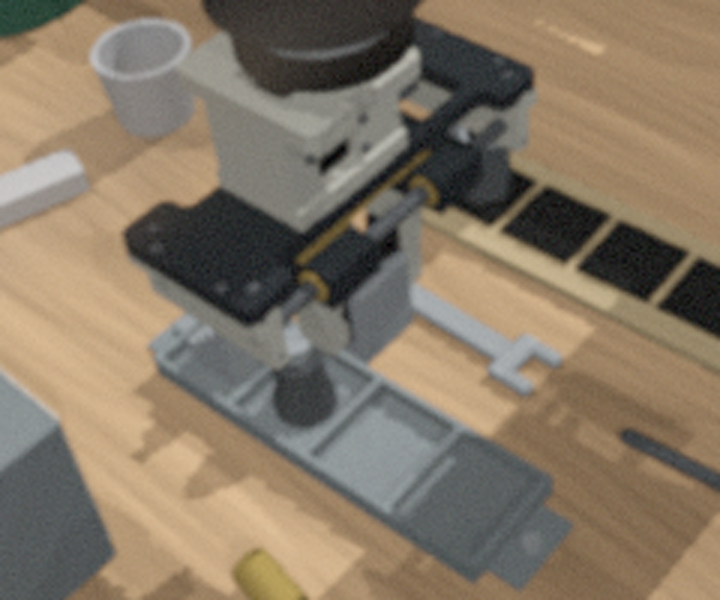

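Both placed pieces are upright; the held block is over pocket 3. Lower.

Call:
{"fn": "play_rows", "kwargs": {
  "steps": [
    {"gripper":0,"tx":0.6,"ty":0,"tz":0,"ax":0,"ay":0,"az":0},
    {"gripper":0,"tx":0.8,"ty":0,"tz":0,"ax":0,"ay":0,"az":0},
    {"gripper":0,"tx":0.8,"ty":0,"tz":0,"ax":0,"ay":0,"az":0},
    {"gripper":0,"tx":0.8,"ty":0,"tz":0,"ax":0,"ay":0,"az":0},
    {"gripper":0,"tx":0.6,"ty":0,"tz":0,"ax":0,"ay":0,"az":0},
    {"gripper":0,"tx":0.3,"ty":0,"tz":0,"ax":0,"ay":0,"az":0},
    {"gripper":0,"tx":0.16,"ty":0,"tz":0,"ax":0,"ay":0,"az":0},
    {"gripper":0,"tx":0,"ty":0,"tz":0,"ax":0,"ay":0,"az":0},
    {"gripper":0,"tx":0,"ty":0,"tz":0,"ax":0,"ay":0,"az":0}
  ]
}}

```text
t: 22.37
eef_pos: [0.6568, -0.0122, 0.2038]
ee_rot: [-3.103, 1.57, 0.079]
force: [0.7, -0.9, -3.3]
width: 0.0356
```

Call:
{"fn": "play_rows", "kwargs": {
  "steps": [
    {"gripper":0,"tx":0.04,"ty":0,"tz":0,"ax":0,"ay":0,"az":0},
    {"gripper":0,"tx":0.04,"ty":0,"tz":0,"ax":0,"ay":0,"az":0},
    {"gripper":0,"tx":0.04,"ty":0,"tz":0,"ax":0,"ay":0,"az":0},
    {"gripper":0,"tx":0,"ty":0,"tz":0,"ax":0,"ay":0,"az":0},
    {"gripper":0,"tx":0,"ty":0,"tz":0,"ax":0,"ay":0,"az":0}
  ]
}}

```text
t: 22.78
eef_pos: [0.6566, -0.0123, 0.2001]
ee_rot: [-2.903, 1.571, 0.279]
force: [0.6, 0.2, -3.2]
width: 0.0361
```

Call:
{"fn": "play_rows", "kwargs": {
  "steps": [
    {"gripper":0,"tx":0.03,"ty":0,"tz":0,"ax":0,"ay":0,"az":0},
    {"gripper":0,"tx":0,"ty":0,"tz":0,"ax":0,"ay":0,"az":0},
    {"gripper":0,"tx":0,"ty":0,"tz":0,"ax":0,"ay":0,"az":0}
  ]
}}

```text
t: 23.03
eef_pos: [0.6566, -0.0123, 0.1991]
ee_rot: [0.168, 1.571, -2.934]
force: [-0.4, -0.5, -3.4]
width: 0.0358
```

Call:
{"fn": "play_rows", "kwargs": {
  "steps": [
    {"gripper":0,"tx":0.03,"ty":0,"tz":0,"ax":0,"ay":0,"az":0},
    {"gripper":0,"tx":0,"ty":0,"tz":0,"ax":0,"ay":0,"az":0},
    {"gripper":0,"tx":0,"ty":0,"tz":0,"ax":0,"ay":0,"az":0}
  ]
}}

```text
t: 23.28
eef_pos: [0.6567, -0.0123, 0.1984]
ee_rot: [3.058, 1.571, -0.043]
force: [-0.5, 0.6, -3.4]
width: 0.0354
```

Call:
{"fn": "play_rows", "kwargs": {
  "steps": [
    {"gripper":0,"tx":0.02,"ty":0,"tz":0,"ax":0,"ay":0,"az":0},
    {"gripper":0,"tx":0,"ty":0,"tz":0,"ax":0,"ay":0,"az":0},
    {"gripper":0,"tx":0,"ty":0,"tz":0,"ax":0,"ay":0,"az":0}
  ]
}}

```text
t: 23.53
eef_pos: [0.6567, -0.0123, 0.1984]
ee_rot: [2.98, 1.57, -0.122]
force: [-1.6, -0.4, 3.6]
width: 0.0356
```

Contact. Release and lift.

Call:
{"fn": "play_rows", "kwargs": {
  "steps": [
    {"gripper":0.7,"tx":0,"ty":0,"tz":0,"ax":0,"ay":0,"az":0},
    {"gripper":0.7,"tx":0,"ty":0,"tz":0,"ax":0,"ay":0,"az":0},
    {"gripper":0.7,"tx":0,"ty":0,"tz":0,"ax":0,"ay":0,"az":0},
    {"gripper":0.7,"tx":0,"ty":0,"tz":0,"ax":0,"ay":0,"az":0},
    {"gripper":0.7,"tx":0,"ty":0,"tz":0,"ax":0,"ay":0,"az":0},
    {"gripper":0.7,"tx":-0.5,"ty":0,"tz":0,"ax":0,"ay":0,"az":0},
    {"gripper":1,"tx":-0.9,"ty":0,"tz":0,"ax":0,"ay":0,"az":0},
    {"gripper":1,"tx":-1,"ty":0,"tz":0,"ax":0,"ay":0,"az":0},
    {"gripper":1,"tx":-1,"ty":0,"tz":0,"ax":0,"ay":0,"az":0},
    {"gripper":1,"tx":-1,"ty":0,"tz":0,"ax":0,"ay":0,"az":0},
    {"gripper":1,"tx":0,"ty":0,"tz":0,"ax":0,"ay":0,"az":0},
    {"gripper":1,"tx":0,"ty":0,"tz":0,"ax":0,"ay":0,"az":0}
  ]
}}

```text
t: 24.53
eef_pos: [0.657, -0.0122, 0.3109]
ee_rot: [-2.96, 1.566, 0.222]
force: [0.6, -0.2, -0.2]
width: 0.0871
```

```bash
python3 plan.py .4555 -.107 .204 0.0
python3 - <<'E'
from h import *
im=optics.grab_frame("scene")[...,::-1]; cv2.imwrite("pics/s15.png",cv2.resize(im[120:320,155:395],None,fx=3,fy=3,interpolation=cv2.INTER_CUBIC))
E
```

```text
q [ 0.2777  0.3971 -0.1542  0.0003 -1.015  -0.2374] t 24.5333 F [ 0.6342 -0.2318 -0.2221] w 0.08712010855700582
pos [ 0.657  -0.0122  0.3109] 
 [[ 0.0045  0.0404 -0.9992]
 [ 0.001  -0.9992 -0.0404]
 [-1.     -0.0008 -0.0045]]
shift units [4.2358 3.466  8.2279] turn [-29.6136  -0.0137  -0.0669] | alt [ 0.3863 -0.0431  0.0088]
```

View pics/s15.png

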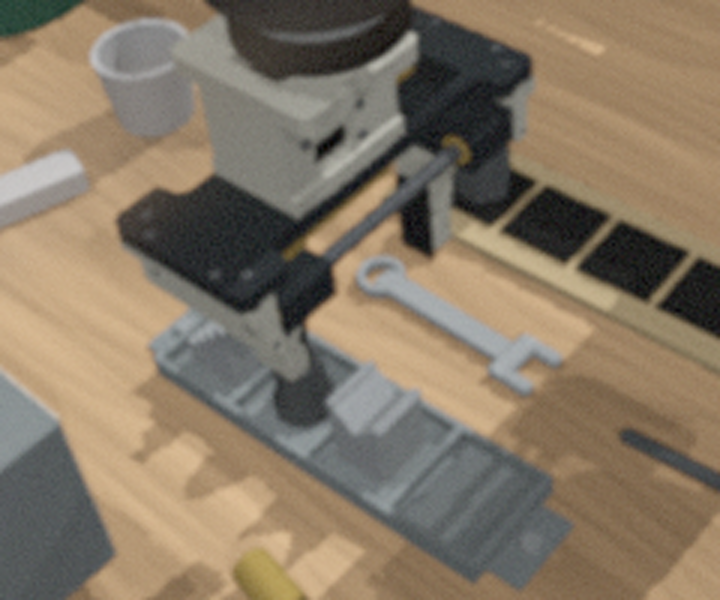

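Call:
{"fn": "play_rows", "kwargs": {
  "steps": [
    {"gripper":1,"tx":0,"ty":0.35,"tz":0.82,"ax":0,"ay":0,"az":0},
    {"gripper":1,"tx":0,"ty":0.35,"tz":0.82,"ax":0,"ay":0,"az":0},
    {"gripper":1,"tx":0,"ty":0.35,"tz":0.82,"ax":0,"ay":0,"az":0},
    {"gripper":1,"tx":0,"ty":0.35,"tz":0.82,"ax":0,"ay":0,"az":0},
    {"gripper":1,"tx":0,"ty":0.35,"tz":0.82,"ax":0,"ay":0,"az":0},
    {"gripper":1,"tx":0,"ty":0.35,"tz":0.82,"ax":0,"ay":0,"az":0},
    {"gripper":1,"tx":0,"ty":0.35,"tz":0.82,"ax":0,"ay":0,"az":0},
    {"gripper":1,"tx":0,"ty":0.34,"tz":0.82,"ax":0,"ay":0,"az":0},
    {"gripper":1,"tx":0,"ty":0.34,"tz":0.82,"ax":0,"ay":0,"az":0},
    {"gripper":1,"tx":0,"ty":0.34,"tz":0.82,"ax":0.4,"ay":0,"az":0},
    {"gripper":1,"tx":0,"ty":0,"tz":0,"ax":0,"ay":0,"az":0},
    {"gripper":1,"tx":0,"ty":0,"tz":0,"ax":0,"ay":0,"az":0}
  ]
}}

```text
t: 25.58
eef_pos: [0.4542, -0.1076, 0.3076]
ee_rot: [0.016, 1.57, -3.128]
force: [0.3, 0.4, 0.2]
width: 0.0878
```

```bash
python3 plan.py .4555 -.107 .204 0.0
python3 - <<'E'
from h import *
im=optics.grab_frame("wrist")[...,::-1]; cv2.imwrite("pics/w16.png",cv2.resize(im[100:300,240:400],None,fx=4,fy=3,interpolation=cv2.INTER_CUBIC))
k,T=camT("wrist")
for n in ["hex_nut"]:
    for a in finder.pinpoint(n,"wrist")[:2]: print(n,round(a["confidence"],2),np.round(a["location"],1),px2w(k,T,a["location"][::-1],.012)[0])
E
```

```text
q [ 0.1907  0.1059 -0.5684 -0.0002 -0.8974 -0.1929] t 25.5833 F [0.2818 0.3827 0.1895] w 0.08777166202922754
pos [ 0.4542 -0.1076  0.3076] 
 [[-0.001  -0.0023 -1.    ]
 [-0.     -1.      0.0023]
 [-1.      0.      0.001 ]]
shift units [ 4.144  -0.0258 -0.0571] turn [29.9779 -0.0002 -0.0143] | alt [-0.0221  0.0091 -0.0001]
```

View pics/w16.png

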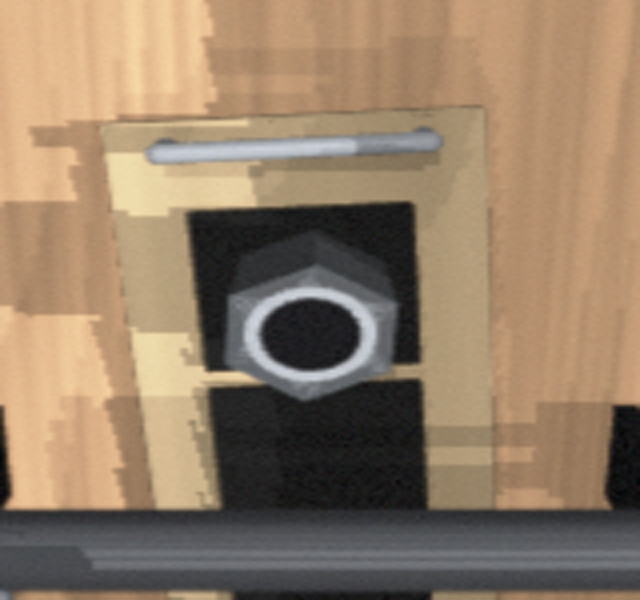

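Run:
```python
from h import *
k,T=camT("wrist"); z=lambda a:np.array(a)/[4,3]+[240,100]-[.4,.33]
print(px2w(k,T,z([(310,334),(314,265),(307,402)]),.058))
```

```text
[[ 0.4556 -0.1057  0.058 ]
 [ 0.4547 -0.1251  0.058 ]
 [ 0.4562 -0.0856  0.058 ]]
```

Call:
{"fn": "play_rows", "kwargs": {
  "steps": [
    {"gripper":1,"tx":0.9,"ty":0,"tz":0,"ax":0.35,"ay":0,"az":0},
    {"gripper":1,"tx":1,"ty":0,"tz":0,"ax":0,"ay":0,"az":0},
    {"gripper":1,"tx":1,"ty":0,"tz":0,"ax":0,"ay":0,"az":0},
    {"gripper":1,"tx":0.85,"ty":0,"tz":0,"ax":0,"ay":0,"az":0},
    {"gripper":1,"tx":0.4,"ty":0,"tz":0,"ax":0,"ay":0,"az":0},
    {"gripper":1,"tx":0,"ty":0,"tz":0,"ax":0,"ay":0,"az":0},
    {"gripper":1,"tx":0,"ty":0,"tz":0,"ax":0,"ay":0,"az":0}
  ]
}}

```text
t: 26.27
eef_pos: [0.4558, -0.107, 0.2035]
ee_rot: [0.322, 1.569, -2.857]
force: [0.3, 0.9, 0.2]
width: 0.0874
```

```bash
python3 plan.py .4555 -.107 .204 -0.04
python3 - <<'E'
from h import *
im=optics.grab_frame("wrist")[...,::-1]; cv2.imwrite("pics/w17.png",im)
E
```

```text
q [ 0.1917  0.2633 -0.6834  0.0003 -0.6261 -0.2294] t 26.2667 F [0.3133 0.8698 0.2371] w 0.08744966954225691
pos [ 0.4558 -0.107   0.2035] 
 [[-0.002  -0.0375 -0.9993]
 [-0.0006 -0.9993  0.0375]
 [-1.      0.0007  0.002 ]]
shift units [-0.0186  0.002   0.0135] turn [-29.976    0.0098   0.0294] | alt [ 0.024   0.0188 -0.0063]
```

View pics/w17.png

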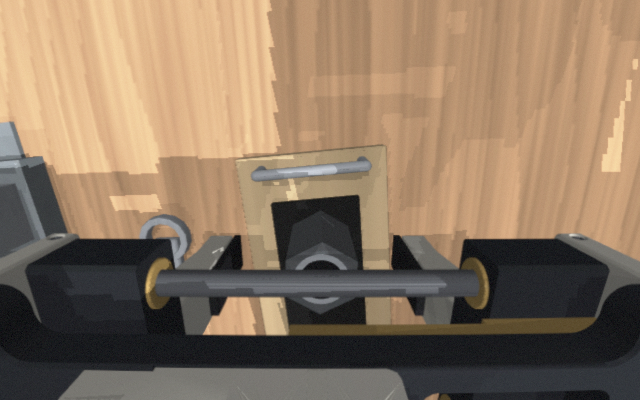

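Call:
{"fn": "play_rows", "kwargs": {
  "newtons": 35,
  "steps": [
    {"gripper":0,"tx":0,"ty":0,"tz":0,"ax":0,"ay":0,"az":0},
    {"gripper":0,"tx":0,"ty":0,"tz":0,"ax":0,"ay":0,"az":0},
    {"gripper":0,"tx":0,"ty":0,"tz":0,"ax":0,"ay":0,"az":0},
    {"gripper":0,"tx":0,"ty":0,"tz":0,"ax":0,"ay":0,"az":0},
    {"gripper":0,"tx":0,"ty":0,"tz":0,"ax":0,"ay":0,"az":0},
    {"gripper":0,"tx":0,"ty":0,"tz":0,"ax":0,"ay":0,"az":0},
    {"gripper":0,"tx":0,"ty":0,"tz":0,"ax":0,"ay":0,"az":0},
    {"gripper":0,"tx":0,"ty":0,"tz":0,"ax":0,"ay":0,"az":0},
    {"gripper":0,"tx":0,"ty":0,"tz":0,"ax":0,"ay":0,"az":0},
    {"gripper":0,"tx":0,"ty":0,"tz":0,"ax":0,"ay":0,"az":0}
  ]
}}

```text
t: 27.15
eef_pos: [0.4548, -0.1073, 0.2041]
ee_rot: [0.194, 1.57, -2.987]
force: [-1.9, 0.3, 3.6]
width: 0.0337
```

Call:
{"fn": "play_rows", "kwargs": {
  "steps": [
    {"gripper":0,"tx":-0.4,"ty":0,"tz":0,"ax":0,"ay":0,"az":0},
    {"gripper":0,"tx":-0.8,"ty":0,"tz":0,"ax":0,"ay":0,"az":0},
    {"gripper":0,"tx":-1,"ty":0,"tz":0,"ax":0,"ay":0,"az":0},
    {"gripper":0,"tx":-1,"ty":0,"tz":0,"ax":0,"ay":0,"az":0},
    {"gripper":0,"tx":-0.8,"ty":0,"tz":0,"ax":0,"ay":0,"az":0},
    {"gripper":0,"tx":0,"ty":-0.65,"tz":-0.77,"ax":0,"ay":0,"az":0},
    {"gripper":0,"tx":0,"ty":-0.65,"tz":-0.77,"ax":0,"ay":0,"az":0},
    {"gripper":0,"tx":0,"ty":-0.65,"tz":-0.77,"ax":0,"ay":0,"az":0},
    {"gripper":0,"tx":0,"ty":-0.65,"tz":-0.77,"ax":0,"ay":0,"az":0},
    {"gripper":0,"tx":0,"ty":-0.65,"tz":-0.77,"ax":0,"ay":0,"az":0},
    {"gripper":0,"tx":0,"ty":-0.65,"tz":-0.77,"ax":0,"ay":0,"az":0},
    {"gripper":0,"tx":0,"ty":-0.65,"tz":-0.77,"ax":0,"ay":0,"az":0},
    {"gripper":0,"tx":0,"ty":-0.65,"tz":-0.77,"ax":0,"ay":0,"az":0},
    {"gripper":0,"tx":0,"ty":-0.65,"tz":-0.77,"ax":0,"ay":0,"az":0},
    {"gripper":0,"tx":0,"ty":-0.65,"tz":-0.77,"ax":-0.75,"ay":0,"az":0},
    {"gripper":0,"tx":0,"ty":0,"tz":0,"ax":0,"ay":0,"az":0},
    {"gripper":0,"tx":0,"ty":0,"tz":0,"ax":0,"ay":0,"az":0}
  ]
}}

```text
t: 28.57
eef_pos: [0.6543, 0.0487, 0.3025]
ee_rot: [0.125, 1.569, -2.976]
force: [-0.0, 0.1, -3.8]
width: 0.0336
```

```bash
python3 plan.py .6538 .048 .198 0.041
python3 - <<'E'
from h import *
im=optics.grab_frame("wrist")[...,::-1]; cv2.imwrite("pics/w18.png",im)
im=optics.grab_frame("scene")[...,::-1]; cv2.imwrite("pics/s18.png",cv2.resize(im[120:320,155:395],None,fx=3,fy=3,interpolation=cv2.INTER_CUBIC))
E
```

```text
q [ 0.3708  0.405  -0.1626 -0.0005 -1.0053 -0.3296] t 28.5667 F [-0.0203  0.055  -3.7715] w 0.03359954329044387
pos [0.6543 0.0487 0.3025] 
 [[-0.0021  0.0409 -0.9992]
 [-0.0003 -0.9992 -0.0409]
 [-1.      0.0003  0.0021]]
shift units [4.1796 0.0244 0.0119] turn [29.9988 -0.0039 -0.0311] | alt [-0.0012  0.0198 -0.0025]
```

View pics/w18.png

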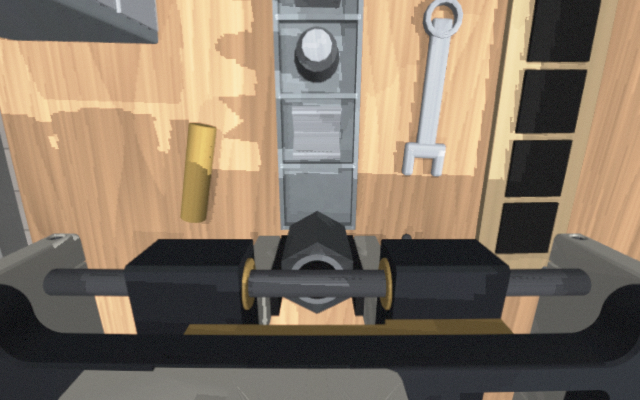

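View pics/s18.png

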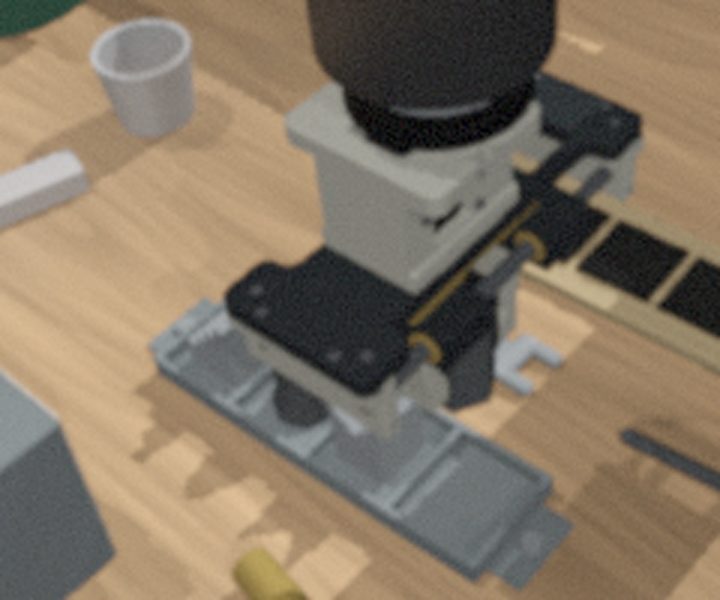

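Run:
```python
from h import *
k,T=camT("wrist")
print(px2w(k,T,[(318,165),(318,229),(278,229),(357,229)],.016))
o=[.6575,-.042]; print(box(o,.041,[[0,.06,0],[0,.122,0],[.036,.122,0],[-.036,.122,0]]))
```

```text
[[0.653  0.0174 0.016 ]
 [0.6505 0.0799 0.016 ]
 [0.6893 0.0814 0.016 ]
 [0.6127 0.0784 0.016 ]]
[[0.655  0.0179 0.    ]
 [0.6525 0.0799 0.    ]
 [0.6885 0.0814 0.    ]
 [0.6165 0.0784 0.    ]]
```

Agreement within ~2 mm. Lower.

Call:
{"fn": "play_rows", "kwargs": {
  "steps": [
    {"gripper":0,"tx":0.6,"ty":0,"tz":0,"ax":0,"ay":0,"az":0},
    {"gripper":0,"tx":0.8,"ty":0,"tz":0,"ax":0,"ay":0,"az":0},
    {"gripper":0,"tx":0.8,"ty":0,"tz":0,"ax":0,"ay":0,"az":0},
    {"gripper":0,"tx":0.8,"ty":0,"tz":0,"ax":0,"ay":0,"az":0},
    {"gripper":0,"tx":0.6,"ty":0,"tz":0,"ax":0,"ay":0,"az":0},
    {"gripper":0,"tx":0.3,"ty":0,"tz":0,"ax":0,"ay":0,"az":0},
    {"gripper":0,"tx":0.16,"ty":0,"tz":0,"ax":0,"ay":0,"az":0},
    {"gripper":0,"tx":0,"ty":0,"tz":0,"ax":0,"ay":0,"az":0},
    {"gripper":0,"tx":0,"ty":0,"tz":0,"ax":0,"ay":0,"az":0}
  ]
}}

```text
t: 29.42
eef_pos: [0.6541, 0.0477, 0.2035]
ee_rot: [-3.016, 1.57, 0.165]
force: [0.8, 0.0, -3.2]
width: 0.0339
```

Call:
{"fn": "play_rows", "kwargs": {
  "steps": [
    {"gripper":0,"tx":0.04,"ty":0,"tz":0,"ax":0,"ay":0,"az":0},
    {"gripper":0,"tx":0.04,"ty":0,"tz":0,"ax":0,"ay":0,"az":0},
    {"gripper":0,"tx":0.04,"ty":0,"tz":0,"ax":0,"ay":0,"az":0},
    {"gripper":0,"tx":0,"ty":0,"tz":0,"ax":0,"ay":0,"az":0},
    {"gripper":0,"tx":0,"ty":0,"tz":0,"ax":0,"ay":0,"az":0}
  ]
}}

```text
t: 29.83
eef_pos: [0.6539, 0.0478, 0.1998]
ee_rot: [-2.768, 1.571, 0.414]
force: [0.3, 0.3, -2.2]
width: 0.0343
```

Call:
{"fn": "play_rows", "kwargs": {
  "steps": [
    {"gripper":0,"tx":0.03,"ty":0,"tz":0,"ax":0,"ay":0,"az":0},
    {"gripper":0,"tx":0,"ty":0,"tz":0,"ax":0,"ay":0,"az":0},
    {"gripper":0,"tx":0,"ty":0,"tz":0,"ax":0,"ay":0,"az":0}
  ]
}}

```text
t: 30.08
eef_pos: [0.6539, 0.0478, 0.1989]
ee_rot: [0.329, 1.571, -2.773]
force: [-0.3, 0.7, -3.1]
width: 0.0338
```

Call:
{"fn": "play_rows", "kwargs": {
  "steps": [
    {"gripper":0,"tx":0.03,"ty":0,"tz":0,"ax":0,"ay":0,"az":0},
    {"gripper":0,"tx":0,"ty":0,"tz":0,"ax":0,"ay":0,"az":0},
    {"gripper":0,"tx":0,"ty":0,"tz":0,"ax":0,"ay":0,"az":0}
  ]
}}

```text
t: 30.33
eef_pos: [0.6539, 0.0478, 0.1982]
ee_rot: [-3.04, 1.571, 0.142]
force: [-0.7, -0.2, -3.5]
width: 0.0338
```

Call:
{"fn": "play_rows", "kwargs": {
  "steps": [
    {"gripper":0,"tx":0.02,"ty":0,"tz":0,"ax":0,"ay":0,"az":0},
    {"gripper":0,"tx":0,"ty":0,"tz":0,"ax":0,"ay":0,"az":0},
    {"gripper":0,"tx":0,"ty":0,"tz":0,"ax":0,"ay":0,"az":0}
  ]
}}

```text
t: 30.58
eef_pos: [0.6539, 0.0478, 0.1981]
ee_rot: [3.044, 1.571, -0.057]
force: [-2.6, 0.6, 4.1]
width: 0.0341
```

Contact. Release, lift, and back away for a clear view.

Call:
{"fn": "play_rows", "kwargs": {
  "steps": [
    {"gripper":0.7,"tx":0,"ty":0,"tz":0,"ax":0,"ay":0,"az":0},
    {"gripper":0.7,"tx":0,"ty":0,"tz":0,"ax":0,"ay":0,"az":0},
    {"gripper":0.7,"tx":0,"ty":0,"tz":0,"ax":0,"ay":0,"az":0},
    {"gripper":0.7,"tx":0,"ty":0,"tz":0,"ax":0,"ay":0,"az":0},
    {"gripper":0.7,"tx":0,"ty":0,"tz":0,"ax":0,"ay":0,"az":0},
    {"gripper":0.7,"tx":-0.5,"ty":0,"tz":0,"ax":0,"ay":0,"az":0},
    {"gripper":1,"tx":-0.9,"ty":0,"tz":0,"ax":0,"ay":0,"az":0},
    {"gripper":1,"tx":-1,"ty":0,"tz":0,"ax":0,"ay":0,"az":0},
    {"gripper":1,"tx":-1,"ty":0,"tz":0,"ax":0,"ay":0,"az":0},
    {"gripper":1,"tx":-1,"ty":0,"tz":0,"ax":0,"ay":0,"az":0},
    {"gripper":1,"tx":-0.5,"ty":-0.8,"tz":0.8,"ax":0,"ay":0,"az":0},
    {"gripper":1,"tx":0,"ty":-0.8,"tz":0.8,"ax":0,"ay":0,"az":0},
    {"gripper":1,"tx":0,"ty":-0.8,"tz":0.8,"ax":0,"ay":0,"az":0},
    {"gripper":1,"tx":0,"ty":-0.8,"tz":0.8,"ax":0,"ay":0,"az":0},
    {"gripper":1,"tx":0,"ty":-0.8,"tz":0.8,"ax":0,"ay":0,"az":0},
    {"gripper":1,"tx":0,"ty":-0.8,"tz":0.8,"ax":0,"ay":0,"az":0},
    {"gripper":1,"tx":0,"ty":-0.8,"tz":0.8,"ax":0,"ay":0,"az":0},
    {"gripper":1,"tx":0,"ty":-0.8,"tz":0.5,"ax":0,"ay":0,"az":0},
    {"gripper":1,"tx":0,"ty":0,"tz":0,"ax":0,"ay":0,"az":0},
    {"gripper":1,"tx":0,"ty":0,"tz":0,"ax":0,"ay":0,"az":0}
  ]
}}

```text
t: 32.25
eef_pos: [0.4945, 0.2024, 0.3214]
ee_rot: [-2.52, 1.569, 0.664]
force: [-0.5, 0.7, -0.3]
width: 0.0878
```

Run:
```python
from h import *
im=optics.grab_frame("scene")[...,::-1]; cv2.imwrite("pics/s19.png",cv2.resize(im[180:330,185:385],None,fx=4,fy=4,interpolation=cv2.INTER_CUBIC))
im=optics.grab_frame("top")[...,::-1]; cv2.imwrite("pics/t19.png",cv2.resize(im[115:310,235:435],None,fx=3,fy=3,interpolation=cv2.INTER_CUBIC))
for n in ["step_block","screw_jack","vee_block","hex_nut"]:
  for c in ("scene","top"):
    k,T=camT(c)
    for a in finder.pinpoint(n,c)[:1]:
        w=px2w(k,T,a["location"][::-1],.006)[0]; d=w[:2]-[.6575,-.042]; print(n,c,round(a["confidence"],2),"rack-frame",np.round([d[0]+.041*d[1],d[1]-.041*d[0]],4))
```

```text
step_block scene 0.87 rack-frame [ 0.0031 -0.0864]
step_block top 0.72 rack-frame [-0.0029 -0.0918]
screw_jack scene 0.98 rack-frame [ 0.0029 -0.0293]
screw_jack top 0.67 rack-frame [ 0.0027 -0.0286]
vee_block scene 0.91 rack-frame [0.0015 0.0255]
vee_block top 0.8 rack-frame [0.0028 0.0291]
hex_nut scene 0.55 rack-frame [0.0098 0.0895]
hex_nut top 0.58 rack-frame [0.0013 0.0923]
```

View pics/s19.png

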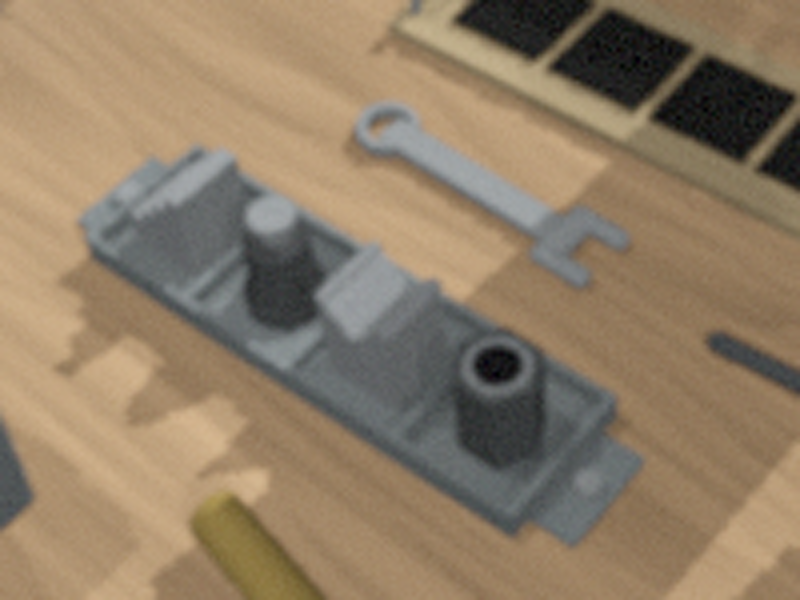

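View pics/t19.png

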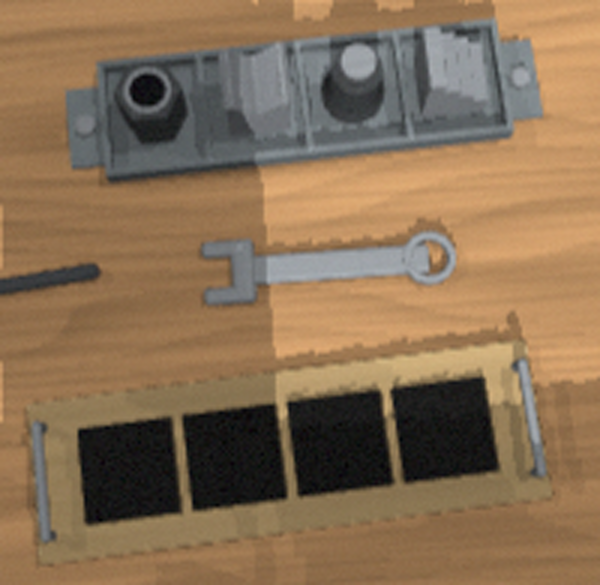

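All four stand upright inside their own pockets: the order in the top picture, left to right, is hex, vee, jack, step, the reverse of the tray order. The gripper is clear of them.

```bash
python3 -c "
from station import job_done; print(job_done())"
```

```text
the job is handed in; nothing more can be done
None
```

All four pieces are in the rack in reverse order and the job is handed in, at about 33 s of the 96 s allowed.

- **Order:** on the tray, left to right, they stood step block, screw jack, vee block, hex nut. In the rack, left to right, they now stand hex nut, vee block, screw jack, step block.
- **Setting down:** I lowered each piece in small steps until the wrist force showed it on the floor (about 4 to 5 N), then released it.
- **Last checks:** in the final scene and top pictures all four are upright inside their own pockets, the tray is empty and the gripper is clear.
- **Disagreements:** the detector's positions lay within about 5 mm of the pocket centres. The exception is one low-confidence scene reading of the hex nut, which was 10 mm off along x. The top camera put it within about 3 mm, and both pictures show it inside its pocket.
- **False alarm:** after the first release the step block looked tipped in the scene picture. A model overlay and the wrist view showed it upright.
- **Refused calls:** the first two move calls were refused because every key has to be given in each row. Nothing moved.

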